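Stop the sander and put the finished bridges away

TASK

First press the red mushroom stop button beside the disc sander down until it latches. With it latched, lift the lid of the wooden chest all the way back until it rests on its stop, then put every dark guitar bridge lying on the bench into the chest, lying on the bottom, not standing on end or propped on the rim. Once all are in, twist the button clockwise so that it pops back up; leave the lid open and the other things on the bench where they are.

Things in the scene. Friction and masses are not known exactly. Their poses are not given: they have to be found in the camera images.
- stop_press (a joint): mushroom stop button, downward travel in m: 0 standing up, 0.011 pressed to the bottom; pressed past about 0.0095 and let go, it latches and stays at about 0.0085. Needs about 4 to 9 N. Springs back to 0 when unlatched.
- stop_turn (a joint): turn of the button's head in rad, positive clockwise seen from above, 0 to 1.2; a weak spring slowly returns it to 0. A latched button unlatches at about 0.5 to 0.7 rad.
- stop_top (a point): centre of the top of the red mushroom head, moves with it. Head: round, 38 mm across, its upright gripping rim from 19 to 5 mm below this point, slightly domed above; slim 18 mm stem below. It stands on a yellow box, 90 x 90 mm, 55 mm high, on the sander's right-hand (-y) side; with the button up this point is 34 mm above the box top, latched about 25 mm.
- lid (a joint): chest lid angle in rad: 0 shut, 1.85 on its stop (leaning back past upright). Below about 1.5 it falls shut when let go, beyond upright it falls back on the stop.
- lid_knob (a point): centre of the brass knob at the middle of the lid's front edge: a short bar 20 mm in diameter and 24 mm long lying parallel to the hinge (chest y), 32 mm out from the lid's edge on an 8 mm stem. Moves with the lid; on the closed chest about 76 mm above the bench.
- lid_hinge (a point): a point on the chest's y axis of symmetry at the lid's hinge line (the hinge itself 5 mm lower at lid angle 0), at the far (+x) rim; the hinge line runs along the chest's y. The knob is 192 mm from it. Axes at lid angle 0: as the chest's.
- chest: plywood parts chest fixed to the bench, outside 160 mm (x) by 260 mm (y) by 70 mm high without its lid, walls and floor 8 mm. Origin at the centre of its underside, x from the front (knob side) to the hinge side. Lid: pale wood board with two dark battens, 160 x 260 x 10 mm, 0.3 kg.
- chest_in (a point): centre of the chest's inner floor, 8 mm above the bench, axes as the chest's; the inside is 144 mm (x) by 244 mm (y), the rim 62 mm above this point.
- sander: green bench disc sander, fixed, 360 x 260 mm base, 270 mm high; the yellow stop box is joined to it, centred 30 mm toward -x and 240 mm toward -y of this origin (the underside of the sander).
- bridge0: sanded guitar-bridge, dark rosewood: flat bar 84 mm long (its x) by 22 mm wide (its y), 6 mm thick at the wings, 12 mm thick over the middle 44 mm, white and pale inlays on top. Origin at the centre of its underside, z up through the top. Starts lying flat on the bench. Absent in some runs.
- bridge1: sanded guitar-bridge, dark rosewood: flat bar 84 mm long (its x) by 22 mm wide (its y), 6 mm thick at the wings, 12 mm thick over the middle 44 mm, white and pale inlays on top. Origin at the centre of its underside, z up through the top. Starts lying flat on the bench. Absent in some runs.
- bridge2: sanded guitar-bridge, dark rosewood: flat bar 84 mm long (its x) by 22 mm wide (its y), 6 mm thick at the wings, 12 mm thick over the middle 44 mm, white and pale inlays on top. Origin at the centre of its underside, z up through the top. Starts lying flat on the bench. Absent in some runs.
- bridge3: sanded guitar-bridge, dark rosewood: flat bar 84 mm long (its x) by 22 mm wide (its y), 6 mm thick at the wings, 12 mm thick over the middle 44 mm, white and pale inlays on top. Origin at the centre of its underside, z up through the top. Starts lying flat on the bench. Absent in some runs.
- heel_block: Pale stepped wood block 70 x 40 x 42 mm, origin at its underside. Bystander, to be left where it is.
- glue: White glue bottle, 52 mm across, 150 mm tall, orange cap, origin at its underside. Bystander, to be left where it is.
- wax_tin: Steel tin 64 mm across, 40 mm high, origin at its underside. Bystander, to be left where it is.
- finger_plane: Small brass finger plane 65 x 28 x 40 mm, origin at its underside. Bystander, to be left where it is.
- brush: Brush 150 mm long lying on the bench, along its x. Bystander, to be left where it is.
- screwdriver: Screwdriver 170 mm long lying on the bench, along its x. Bystander, to be left where it is.
- cup: Blue mug, 76 mm across, 85 mm tall, origin at its underside. Bystander, to be left where it is.
Not all that is in view belongs to the job. What is shaped like the bridge3 but turquoise is not meant.

How it is judged:
On the way, in this order (a step that is already met when the one before it is completed fails the run):
1. the stop button is pressed and latched (value of joint stop_press above 0.006 m), for 0.3 s.
2. with the button latched, the lid rests open on its stop (value of joint stop_press above 0.006 m and value of joint lid above 1.75 rad), for 0.3 s.
3. with the button latched and the lid open, every bridge lies in the chest (all of step 2 and x of bridge0 in the frame of chest_in between -0.07 and 0.07 m and y of bridge0 in the frame of chest_in between -0.12 and 0.12 m and z of bridge0 in the frame of chest_in between -0.006 and 0.035 m and linear speed of each of bridge0, bridge1, bridge2, bridge3 below 0.03 m/s and x of bridge1 in the frame of chest_in between -0.07 and 0.07 m and y of bridge1 in the frame of chest_in between -0.12 and 0.12 m and z of bridge1 in the frame of chest_in between -0.006 and 0.035 m and x of bridge2 in the frame of chest_in between -0.07 and 0.07 m and y of bridge2 in the frame of chest_in between -0.12 and 0.12 m and z of bridge2 in the frame of chest_in between -0.006 and 0.035 m and x of bridge3 in the frame of chest_in between -0.07 and 0.07 m and y of bridge3 in the frame of chest_in between -0.12 and 0.12 m and z of bridge3 in the frame of chest_in between -0.006 and 0.035 m), for 0.3 s.
4. the button is up again (value of joint stop_press below 0.002 m), for 0.3 s.
At the end, for the whole second after the job is handed in: The button stands up (within 2 mm), the lid rests on its stop (beyond 1.75 rad), every bridge present lies inside the chest at rest with its origin less than 35 mm above the chest floor, and no bystander is more than 50 mm from where it began (value of joint stop_press below 0.002 m and value of joint lid above 1.75 rad and x of bridge0 in the frame of chest_in between -0.07 and 0.07 m and y of bridge0 in the frame of chest_in between -0.12 and 0.12 m and z of bridge0 in the frame of chest_in between -0.006 and 0.035 m and linear speed of each of bridge0, bridge1, bridge2, bridge3 below 0.03 m/s and x of bridge1 in the frame of chest_in between -0.07 and 0.07 m and y of bridge1 in the frame of chest_in between -0.12 and 0.12 m and z of bridge1 in the frame of chest_in between -0.006 and 0.035 m and x of bridge2 in the frame of chest_in between -0.07 and 0.07 m and y of bridge2 in the frame of chest_in between -0.12 and 0.12 m and z of bridge2 in the frame of chest_in between -0.006 and 0.035 m and x of bridge3 in the frame of chest_in between -0.07 and 0.07 m and y of bridge3 in the frame of chest_in between -0.12 and 0.12 m and z of bridge3 in the frame of chest_in between -0.006 and 0.035 m and distance of each of heel_block, glue, wax_tin, finger_plane, brush, screwdriver, cup from where it was at the start of the episode below 0.05 m); the robot touches nothing.
It fails at once if a bystander is moved by more than 50 mm (distance of any of heel_block, glue, wax_tin, finger_plane, brush, screwdriver, cup from where it was at the start of the episode above 0.05 m).
Of bridge0, bridge1, bridge2, bridge3 only 2 to 4 are there at a start; the rules pass over those that are not, and their reading is None.
At some moment in a run one of bridge0, bridge1, bridge2, bridge3 may be knocked a few centimetres aside while the robot is not near it.
Once in a run the grip may slacken for a moment while it holds something.
It also fails if it takes over 210 s, if anything falls off the work surface, if the arm or the gripper's body presses on something with over 40 N, if the wrist force passes 120 N, or if a joint passes its speed limit or range.

ROBOT

A 6-joint arm with a two-finger parallel gripper is mounted at the origin on the work surface. World frame = base frame: x ahead of the robot, y to its left, z up, the work surface at z = 0. Lengths are in m, angles in rad, forces in N, time in s.
With the tool pointing down it reaches from about 0.375 to 0.825 m from the base axis. Payload 5.5 kg.
Tool frame: the origin (TCP) lies between the finger pads; the fingertips stand 11 mm ahead of it and the grasp point (between the pads) lies 8 mm behind it (tip_extent is the distance from the TCP to the fingertips, in m); y points along the fingers, x is the direction in which the jaws open and shut, and the axes are right-handed (so a half turn about y gives the same grasp; the last joint's range is limited). The gripper opens to 85 mm and grips with 20 to 120 N. Pads are 22 mm wide; open, the fingers measure 114 mm over their backs; the gripper's body (76 mm by 85 mm) begins 54 mm behind the grasp point. The pads swing forward as they close: fully open they stand 13 mm farther back than shut.
Start: joints at [-1.271, 0.314, -0.047, 1.21, 0, 1.571], TCP at [0.177, -0.573, 0.242] pointing down, gripper open.
Joint ranges: [-2.67, 2.67], [-0.69, 1.73], [-1.03, 1.25], [-2.08, 2.16], [-1.42, 1.45], [-3.14, 3.14]. Speed limits (rad/s): [2.39, 2.39, 3.01, 3.14, 3.14, 3.14].

INTERFACE

Orientations are given as a 3x3 rotation matrix whose columns are the frame's x, y, z axes.
In Python, from workcell import sense, capture, camera_params, close_job, tip_extent gives the robot as it stands.
- The arm moves only by the shell command python3 -m pendant 'ROWS' [FORCE]. ROWS is text: rows parted by semicolons, each of 7 numbers parted by spaces: the shift along the tool's x, y, z in m, then the turn, a rotation vector about the tool's x, y, z in rad, then the opening, from 0 (shut) to 1 (fully open). In form: dx dy dz wx wy wz jaw; .... A call has 1 to 12 rows; each row is the pose to reach, as a shift and turn from the pose commanded when the call began, along the tool's axes at that moment; what a row does not reach only later rows make up. A row lasts 1/12 s, in which the tool goes at most 41.7 mm and 7.16 degrees, less where a joint would pass 70% of its speed; a pose out of reach is approached as far as the arm can. A call with a gripper value outside its range is refused whole. The fingers move at their own pace and stop on an object; FORCE is the grip in N (left out, the last holds). Time passes only in rows, so rows that repeat a pose let the fingers close. It gives the time, the measured TCP pose, the force and the opening at its end, in the units of the state.
- sense(): the state, without advancing time (a new reading comes with each control period).
- capture(name): name is "scene" or "top" or "wrist"; returns the picture (420x560x3 uint8, red, green, blue); there is no depth.
- camera_params(name): a dict with "mtx" (3x3 intrinsics, pixels), "k1" (the pictures are not rectified: a ray, as slopes to the right and down, at radius r is drawn at 1 + k1 r^2 times it, then the intrinsics apply), "R" (3x3) and "t" (3): a world point X has camera coordinates R X + t. Camera axes: x right, y down, z forward; pixel columns grow to the right and rows downward; lengths in m; the calibration is good to about 2 mm. A picture is of the moment at which its call begins: read the wrist's pose just before it. camera_params takes no time and is no camera call; for the wrist camera it gives the pose at the moment of the call.
- close_job(): hands the job in, once; it reports no verdict.
The state is a dict: "clock": time; "joint_pos": joint angles; "qvel": joint speeds; "joint_torque": joint torques, N m; "tool_pos": TCP position; "tcp_rot": TCP orientation; "contact_force": force on the tool from outside, world axes, zero at the start; "torque": the same for the moment, N m; "opening": finger opening in m.
Only numpy, scipy, OpenCV 4.12 (cv2) and the standard library are available. Lean on these libraries where they do the work, as an engineer would, in place of code of your own. Each camera call takes 0.05 s, during which the arm holds its last target.

## Working session

There is one attempt and no reset: what is moved stays moved. The work goes in short steps, Python scripts to look and compute and a shell command to move; the robot and the scene stay as the last step left them, time stands still between calls to the robot, and variables do not carry over. Pictures are saved under pics/ and viewed, and the job is handed in when it is done.

```bash
ls; mkdir -p pics; python3 - <<'E'
from workcell import sense,capture,camera_params,tip_extent
import cv2,numpy as np
np.set_printoptions(precision=4,suppress=True)
s=sense()
for k,v in s.items(): print(k,np.array(v))
print(tip_extent)
for n in ["scene","top","wrist"]:
    p=camera_params(n); print(n,p)
    cv2.imwrite(f"pics/{n}0.png",cv2.cvtColor(capture(n),cv2.COLOR_RGB2BGR))
E
```

```text
pics
clock 0.0
joint_pos [-1.271   0.3142 -0.048   1.2102  0.      1.5708]
qvel [ 0.0013 -0.0004 -0.0006  0.0003  0.0004 -0.0018]
joint_torque [  0.     -53.9587  33.9749   0.0192   0.0001   0.    ]
tool_pos [ 0.177  -0.5727  0.2415]
tcp_rot [[ 0.2953 -0.0005  0.9554]
 [-0.9554  0.0016  0.2953]
 [-0.0017 -1.      0.    ]]
contact_force [ 0.1192 -0.2338  0.1246]
torque [-0.0035  0.0168  0.0356]
opening 0.0855436930471117
0.011
scene {'mtx': array([[421.2759,   0.    , 276.7867],
       [  0.    , 421.2759, 210.6421],
       [  0.    ,   0.    ,   1.    ]]), 'k1': -0.03602886737989494, 'R': array([[-0.2609,  0.9654,  0.0003],
       [ 0.6769,  0.1832, -0.7129],
       [-0.6882, -0.1858, -0.7013]]), 't': array([-0.02  , -0.3249,  1.5327])}
top {'mtx': array([[483.6233,   0.    , 273.0804],
       [  0.    , 483.6233, 204.9629],
       [  0.    ,   0.    ,   1.    ]]), 'k1': 0.04192424328980108, 'R': array([[ 0.0099, -0.9999, -0.0141],
       [-0.9975, -0.0089, -0.0707],
       [ 0.0705,  0.0148, -0.9974]]), 't': array([0.1749, 0.5459, 1.3161])}
wrist {'mtx': array([[372.9083,   0.    , 278.5499],
       [  0.    , 372.9083, 212.2525],
       [  0.    ,   0.    ,   1.    ]]), 'k1': -0.014833104641874295, 'R': array([[ 0.2937, -0.9559, -0.0026],
       [-0.9213, -0.2838,  0.2659],
       [-0.2549, -0.0757, -0.964 ]]), 't': array([-0.5973, -0.0341,  0.3792])}
```

View pics/scene0.png

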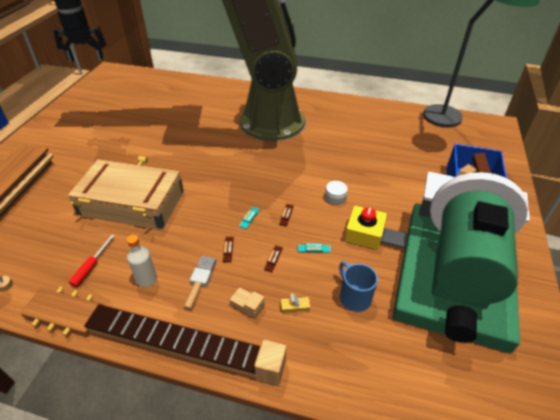

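View pics/top0.png

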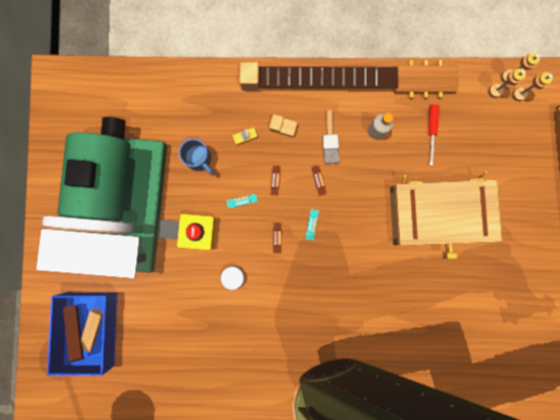

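View pics/wrist0.png

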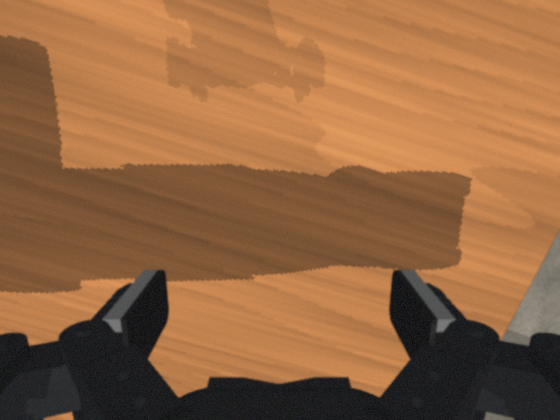

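```bash
cat > h.py <<'E'
from workcell import sense,capture,camera_params,tip_extent
import cv2,numpy as np
np.set_printoptions(precision=4,suppress=True)
def ray(n,u,v,p=None):
    p=p or camera_params(n)
    d=np.array([(u-p["mtx"][0,2])/p["mtx"][0,0],(v-p["mtx"][1,2])/p["mtx"][1,1]])
    x=d.copy()
    for _ in range(20): x=d/(1+p["k1"]*(x@x))
    R=np.array(p["R"]);t=np.array(p["t"])
    return -R.T@t, R.T@np.array([x[0],x[1],1])
def plane(n,u,v,z,p=None):
    o,d=ray(n,u,v,p); return o+d*(z-o[2])/d[2]
def proj(n,X,p=None):
    p=p or camera_params(n)
    c=np.array(p["R"])@X+np.array(p["t"]); x=c[:2]/c[2]; x=x*(1+p["k1"]*(x@x))
    return p["mtx"][0,0]*x[0]+p["mtx"][0,2],p["mtx"][1,1]*x[1]+p["mtx"][1,2]
def tri(a,b):
    # a,b=(name,u,v[,p])
    A=[];B=[]
    for m in(a,b):
        o,d=ray(*m); d/=np.linalg.norm(d); P=np.eye(3)-np.outer(d,d); A.append(P);B.append(P@o)
    x=np.linalg.lstsq(np.vstack(A),np.hstack(B),rcond=None)[0]
    return x,[np.linalg.norm(P@x-b) for P,b in zip(A,B)]
def save(n,f):
    p=camera_params(n);im=capture(n);cv2.imwrite("pics/"+f,cv2.cvtColor(im,cv2.COLOR_RGB2BGR));return im,p
def blobs(mask,amin=30,amax=1e9):
    out=[]
    for c in cv2.findContours(mask.astype(np.uint8),cv2.RETR_EXTERNAL,cv2.CHAIN_APPROX_NONE)[0]:
        a=cv2.contourArea(c)
        if amin<=a<=amax: out.append((c,a,cv2.minAreaRect(c)))
    return out
def go(X,yaw=None):
    """shift in tool axes from current measured pose to world X (and tool jaw axis yaw, tool down)"""
    s=sense();R=np.array(s["tcp_rot"]);d=R.T@(np.array(X)-s["tool_pos"])
    out=d
    print("shift",d)
    if yaw is not None:
        x=np.array([np.cos(yaw),np.sin(yaw),0]);y=np.array([0,0,-1.]);z=np.cross(x,y)
        Rt=np.column_stack([x,y,z]);w=cv2.Rodrigues(R.T@Rt)[0].ravel();print("turn",w)
    return d
E
python3 - <<'E'
from h import *
im=cv2.cvtColor(cv2.imread("pics/top0.png"),cv2.COLOR_BGR2HSV)
rgb=cv2.imread("pics/top0.png")[:,:,::-1]
for (u,v) in [(276,180),(319,180),(277,238),(194,232),(312,224),(300,200),(447,213)]: print(u,v,im[v,u],rgb[v,u])
H,S,V=im[...,0],im[...,1],im[...,2]
dark=(V<130)&(S>60); dark[:,:220]=0;dark[:150]=0;dark[260:]=0;dark[:,360:]=0
for c,a,r in blobs(dark,20):
    b=cv2.boxPoints(r); P=np.array([plane("top",*q,0.008) for q in b]); cen=P.mean(0)
    e=[P[1]-P[0],P[2]-P[1]]; e.sort(key=np.linalg.norm)
    print("bridge",a,r[0],cen,[np.linalg.norm(k) for k in e],np.degrees(np.arctan2(e[1][1],e[1][0])))
red=((H<8)|(H>172))&(S>150)&(V>120); red[:,220:]=0;red[260:]=0
for c,a,r in blobs(red,20): print("red",a,r,plane("top",*r[0],0.083))
yel=(H>22)&(H<35)&(S>180);yel[:,:100]=0;yel[:,250:]=0
for c,a,r in blobs(yel,50): print("yel",a,r,plane("top",*r[0],0.055))
im2=cv2.cvtColor(cv2.imread("pics/scene0.png"),cv2.COLOR_BGR2HSV)
for n,i in(("top",im),("scene",im2)):
    m=(i[...,0]>15)&(i[...,0]<28)
    print(n)
for n in["top","scene"]:
    a=cv2.imread(f"pics/{n}0.png")
    x,y,w,h=(380,160,140,110) if n=="top" else (60,140,140,100)
    cv2.imwrite(f"pics/{n}0c.png",cv2.resize(a[y:y+h,x:x+w],None,fx=5,fy=5,interpolation=cv2.INTER_CUBIC))
    x,y,w,h=(170,140,170,120)if n=="top" else (210,170,180,120)
    cv2.imwrite(f"pics/{n}0b.png",cv2.resize(a[y:y+h,x:x+w],None,fx=4.4,fy=4.4,interpolation=cv2.INTER_CUBIC))
E
```

```text
276 180 [ 14 152 216] [216 146  87]
319 180 [ 10 147 181] [181 112  77]
277 238 [ 10 142 190] [190 119  84]
194 232 [  1 152 244] [244 106  99]
312 224 [ 85 105 228] [134 228 211]
300 200 [ 13 182 205] [205 124  59]
447 213 [ 19 126 245] [245 200 124]
red 157.0 ((193.50003051757812, 231.50003051757812), (14.142135620117188, 14.142135620117188), 45.0) [0.4681 0.3875 0.083 ]
yel 1072.5 ((195.12705993652344, 231.60247802734375), (34.222511291503906, 33.769832611083984), 5.19442892074585) [0.4683 0.3881 0.055 ]
top
scene
```

View pics/top0c.png

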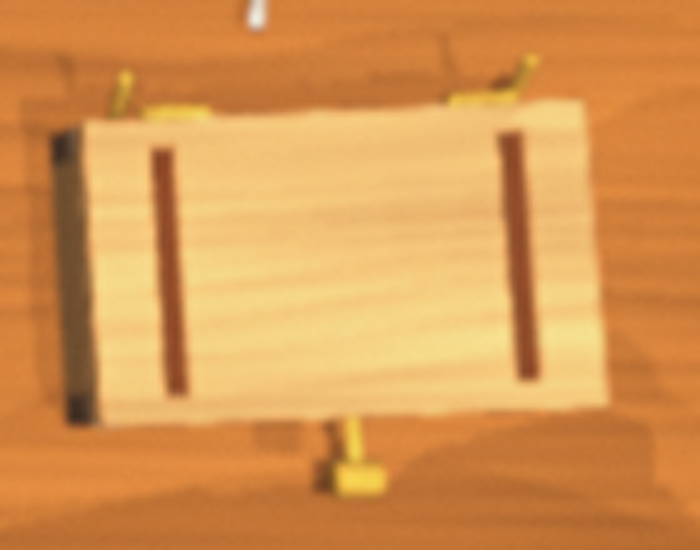

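View pics/scene0c.png

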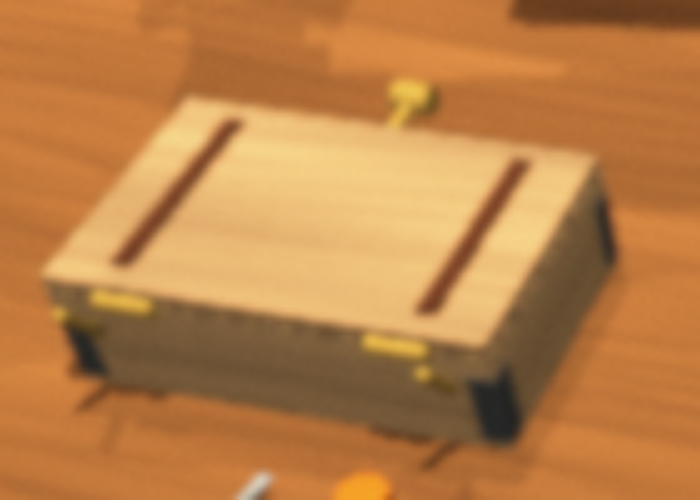

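View pics/top0b.png

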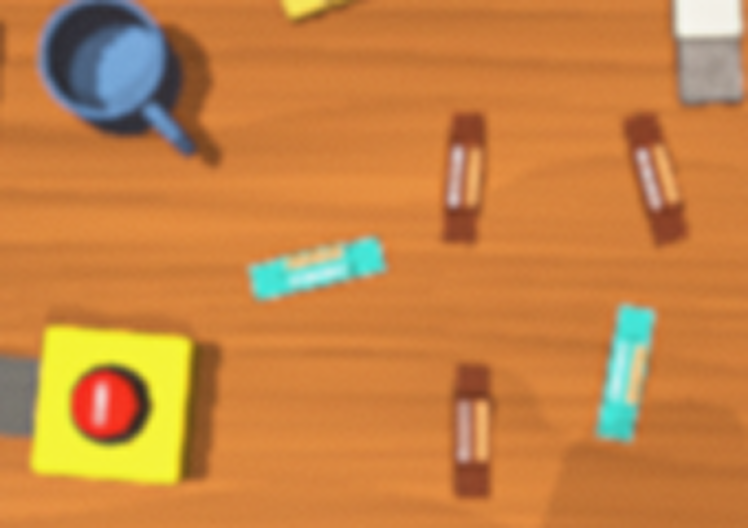

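View pics/scene0b.png

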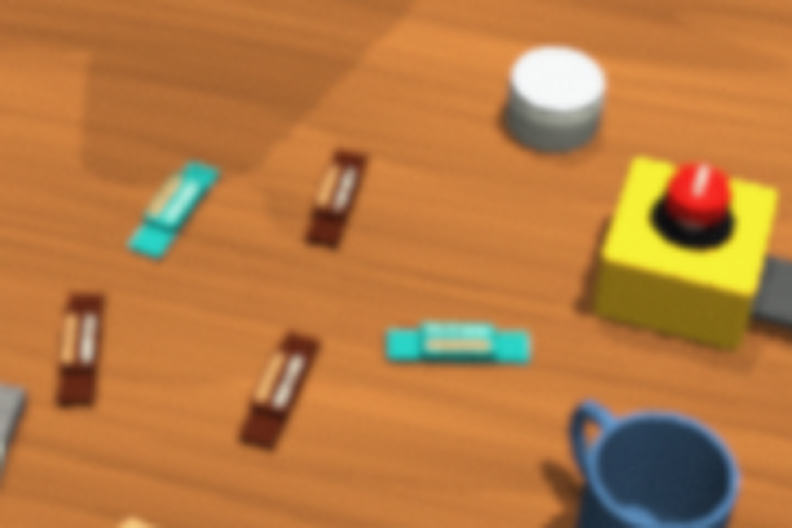

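```bash
cat >> h.py <<'E'
def bridges(im,zz=0.006,n="top",p=None):
    # im RGB
    h=cv2.cvtColor(im,cv2.COLOR_RGB2HSV);H,S,V=[h[...,i].astype(int) for i in range(3)]
    im=im.astype(int)
    dark=((V<165)&(H<12)&(S>90)&(S<215)&(im[...,1]<85)).astype(np.uint8)
    dark=cv2.morphologyEx(dark,cv2.MORPH_CLOSE,np.ones((9,9)))
    return dark
def rects(n,mask,z,amin=100,p=None):
    out=[]
    for c,a,r in blobs(mask,amin):
        P=np.array([plane(n,*q,z,p) for q in cv2.boxPoints(r)]);e=sorted([P[1]-P[0],P[2]-P[1]],key=np.linalg.norm)
        out.append((r[0],P.mean(0),np.linalg.norm(e[1]),np.linalg.norm(e[0]),np.degrees(np.arctan2(e[1][1],e[1][0]))%180,a))
    return out
E
python3 - <<'E'
from h import *
for n in["top","scene"]:
    im=cv2.imread(f"pics/{n}0.png")[:,:,::-1].copy(); m=bridges(im)
    if n=="top": m[:160]=0;m[260:]=0;m[:,:220]=0;m[:,380:]=0
    else: m[:190]=0;m[280:]=0;m[:,:210]=0;m[:,330:]=0
    for r in rects(n,m,0.006,40): print(n,*r)
    h=cv2.cvtColor(im,cv2.COLOR_RGB2HSV);H,S,V=[h[...,i].astype(int) for i in range(3)]
    red=((H<7)|(H>172))&(S>140)&(V>150)
    for c,a,r in blobs(red,60): print("red",n,a,r)
k,e=tri(("top",452,256),("scene",142.4,159.4));print("knob",k,e)
k,e=tri(("top",193.5,231.5),("scene",210+700/4.4,170+196/4.4));print("btn",k,e)
C=[plane("top",u,v,0.08) for u,v in[(396.4,184.4),(496.6,180.4),(502,240.6),(400,245)]]
C=np.array(C);print(C,[np.linalg.norm(C[i]-C[i-1]) for i in range(4)])
for n,u,v in[("lid",1,1)]:
    pass
E
```

```text
top (276.5, 248.5) [0.4243 0.1696 0.006 ] 0.019436351162590758 0.01933564069758232 90.5804403187341 40.5
top (276.5, 226.5) [0.4853 0.1702 0.006 ] 0.019503239192417858 0.019474925786745256 90.54220837758544 41.5
top (321.1470642089844, 190.5882568359375) [0.5868 0.0463 0.006 ] 0.02107378769292114 0.020334715502183253 14.112887580458136 42.0
top (274.5, 190.5) [0.5859 0.1767 0.006 ] 0.019685171880865153 0.01960876344265329 0.5283149970274224 40.5
red top 146.0 ((193.20001220703125, 231.6000213623047), (13.416407585144043, 14.310833930969238), 26.56505012512207)
red top 235.5 ((433.5, 119.0), (30.0, 9.0), 90.0)
scene (227.0, 256.5) [0.6422 0.0625 0.006 ] 0.029616937066530697 0.020647507383657296 19.52229263029124 65.0
scene (273.1662902832031, 258.31561279296875) [0.616 0.178 0.006] 0.0858155101517573 0.02270837188596943 175.5114370983496 115.5
scene (285.8000183105469, 214.6000213623047) [0.4555 0.1702 0.006 ] 0.08627250528401556 0.022831454745695593 1.3888535935425637 84.5
red scene 267.5 ((82.54705810546875, 270.11175537109375), (8.785683631896973, 35.90199279785156), 40.601295471191406)
red scene 78.5 ((368.0, 212.5), (11.0, 12.0), 90.0)
knob [ 0.4107 -0.2854  0.0755] [np.float64(0.0020735104029979555), np.float64(0.0020735104029973627)]
btn [0.4679 0.3914 0.075 ] [np.float64(0.002399049184356599), np.float64(0.0023990491843563313)]
[[ 0.5972 -0.1448  0.08  ]
 [ 0.6095 -0.4035  0.08  ]
 [ 0.453  -0.4136  0.08  ]
 [ 0.4384 -0.1528  0.08  ]] [np.float64(0.15903879833382037), np.float64(0.25898029451076127), np.float64(0.1568667502474316), np.float64(0.2612113184742266)]
```

```bash
python3 - <<'E'
from h import *
go([0.47,0.0,0.25],-np.pi/2+0.05)
E
```

```text
shift [-0.4608 -0.0078  0.449 ]
turn [ 0.0002  0.2498 -0.0013]
```

```bash
R="x"; python3 -m pendant '-0.23 -0.008 0.30 0 0.12 0 1;-0.23 -0.008 0.30 0 0.12 0 1;-0.23 -0.008 0.30 0 0.12 0 1;-0.23 -0.008 0.30 0 0.12 0 1;-0.23 -0.008 0.30 0 0.12 0 1;-0.23 -0.008 0.30 0 0.12 0 1;-0.23 -0.008 0.30 0 0.12 0 1;-0.23 -0.008 0.30 0 0.12 0 1;-0.23 -0.008 0.30 0 0.12 0 1;-0.23 -0.008 0.30 0 0.12 0 1' ; python3 - <<'E'
from h import *
print(sense()["joint_pos"])
go([0.47,0.0,0.25],-np.pi/2+0.05)
E
```

```text
clock: 0.98
tool_pos: [0.3989, -0.2599, 0.2504]
tcp_rot: [[0.186, 0.002, 0.983], [-0.983, 0.002, 0.186], [-0.002, -1.0, 0.002]]
contact_force: [-0.9, 0.0, 0.2]
opening: 0.0856
[-0.5795  0.077  -0.3196  1.174   0.003   2.3755]
shift [-0.2422  0.0012  0.1181]
turn [-0.0021  0.1366 -0.0021]
```

```bash
python3 -m pendant '-0.24 0 0.12 0 -1.5 0 0;-0.24 0 0.12 0 -1.5 0 0;-0.24 0 0.12 0 -1.5 0 0;-0.24 0 0.12 0 -1.5 0 0;-0.24 0 0.12 0 -1.5 0 0;-0.24 0 0.12 0 -1.5 0 0;-0.24 0 0.12 0 -1.5 0 0;-0.24 0 0.12 0 -1.5 0 0;-0.24 0 0.12 0 -1.5 0 0;-0.24 0 0.12 0 -1.5 0 0;-0.24 0 0.12 0 -1.5 0 0;-0.24 0 0.12 0 -1.5 0 0' 40; python3 - <<'E'
from h import *
print(sense()["joint_pos"])
go([0.468,0.25,0.25],np.pi/2)
E
```

```text
clock: 1.98
tool_pos: [0.4709, -0.0075, 0.2501]
tcp_rot: [[0.993, -0.001, -0.115], [0.115, -0.0, 0.993], [-0.001, -1.0, -0.0]]
contact_force: [0.6, 0.0, 0.2]
opening: 0.0002
[-0.0159  0.0681 -0.3301  1.1731 -0.0002  1.4396]
shift [0.0268 0.     0.2562]
turn [-0.0003 -1.4555 -0.0005]
```

```bash
python3 -m pendant '0.027 0 0.25 0 -1.455 0 0;0.027 0 0.25 0 -1.455 0 0;0.027 0 0.25 0 -1.455 0 0;0.027 0 0.25 0 -1.455 0 0;0.027 0 0.25 0 -1.455 0 0;0.027 0 0.25 0 -1.455 0 0;0.027 0 0.25 0 -1.455 0 0;0.027 0 0.25 0 -1.455 0 0;0.027 0 0.25 0 -1.455 0 0;0.027 0 0.25 0 -1.455 0 0;0.027 0 0.25 0 -1.455 0 0;0.027 0 0.25 0 -1.455 0 0'; python3 - <<'E'
from h import *
print(sense()["joint_pos"])
im,p=save("wrist","w1.png")
print(-p["R"].T@p["t"],p["R"])
go([0.468,0.39,0.20],np.pi/2)
print(proj("wrist",np.array([.468,.389,.089]),p))
E
```

```text
clock: 2.98
tool_pos: [0.4707, 0.2438, 0.2499]
tcp_rot: [[0.001, -0.001, -1.0], [1.0, -0.001, 0.001], [-0.001, -1.0, 0.001]]
contact_force: [-0.1, -0.1, 0.1]
opening: -0.0002
[ 0.478   0.1795 -0.2025  1.1895 -0.0002  0.4789]
[0.4029 0.245  0.3815] [[ 0.0026  1.      0.0004]
 [ 0.9644 -0.0026  0.2644]
 [ 0.2644 -0.0003 -0.9644]]
shift [0.1463 0.0499 0.0026]
turn [-0.0005  0.0008 -0.0005]
(np.float64(457.3505073442597), np.float64(193.6616351554445))
```

View pics/w1.png

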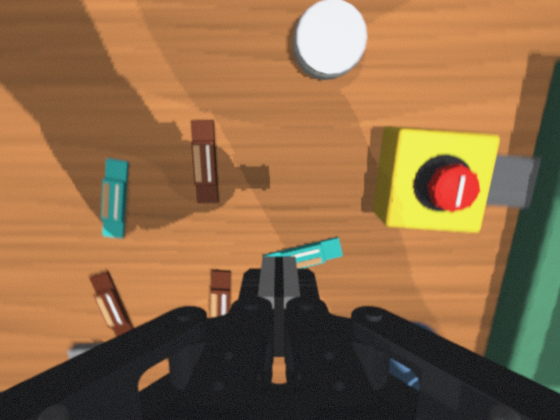

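```bash
python3 - <<'E'
from h import *
im=cv2.imread("pics/w1.png")[:,:,::-1].copy()
p=camera_params("wrist")
h=cv2.cvtColor(im,cv2.COLOR_RGB2HSV);H,S,V=[h[...,i].astype(int) for i in range(3)]
m=((H<8)|(H>172))&(S>150)&(V>140);m[:,:380]=0;m[:130]=0;m[240:]=0
for c,a,r in blobs(m,60): print(a,r,cv2.minEnclosingCircle(c),plane("wrist",*r[0],0.082))
w=(S<110)&(V>180);w[:,:420]=0;w[:160]=0;w[220:]=0;w[:,490:]=0
for c,a,r in blobs(w,20): print("line",a,r,plane("wrist",*r[0],0.089))
y=(H>22)&(H<35)&(S>180)
for c,a,r in blobs(y,1000): print("yel",a,cv2.boundingRect(c),r)
# yellow top face corners
for q in [(398,129),(498,136),(482,232),(388,227)]: print(plane("wrist",*q,0.055))
print(plane("top",194.5,231.5,.089), plane("top",193.5,231.5,.089))
E
```

```text
1521.0 ((455.2718200683594, 187.39418029785156), (42.77199935913086, 45.799537658691406), 75.0685806274414) ((453.91973876953125, 187.4203338623047), 24.46726417541504) [0.4641 0.39   0.082 ]
line 132.0 ((460.0, 190.5), (5.295135498046875, 31.966930389404297), 11.309932708740234) [0.4652 0.3908 0.089 ]
[0.4186 0.3475 0.055 ]
[0.4243 0.4348 0.055 ]
[0.5116 0.4333 0.055 ]
[0.5066 0.3456 0.055 ]
[0.468  0.3838 0.089 ] [0.468  0.3864 0.089 ]
```

```bash
python3 -m pendant '0.146 0.02 0.005 0 0 0 0;0.146 0.02 0.005 0 0 0 0;0.146 0.02 0.005 0 0 0 0;0.146 0.02 0.005 0 0 0 0;0.146 0.135 0.005 0 0 0 0;0.146 0.135 0.005 0 0 0 0;0.146 0.135 0.005 0 0 0 0;0.146 0.135 0.005 0 0 0 0;0.146 0.135 0.005 0 0 0 0'; python3 - <<'E'
from h import *
im,p=save("wrist","w2.png")
E
```

```text
clock: 3.78
tool_pos: [0.4655, 0.3888, 0.1138]
tcp_rot: [[0.008, -0.003, -1.0], [1.0, -0.003, 0.008], [-0.003, -1.0, 0.003]]
contact_force: [0.5, 0.5, 0.2]
opening: -0.0002
```

View pics/w2.png

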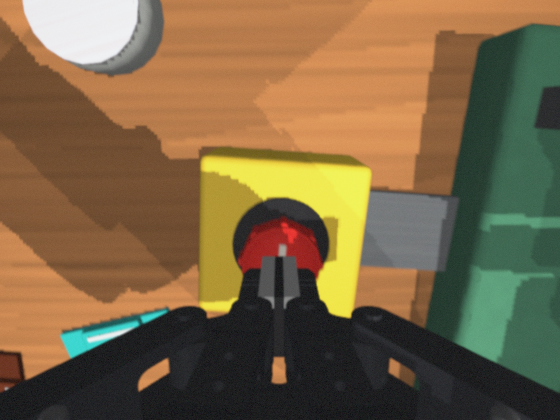

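```bash
python3 -m pendant '0 0.01 0 0 0 0 0;0 0.016 0 0 0 0 0;0 0.019 0 0 0 0 0;0 0.022 0 0 0 0 0; 0 0.022 0 0 0 0 0'; python3 -m pendant '0 0.001 0 0 0 0 0;0 0.002 0 0 0 0 0;0 0.002 0 0 0 0 0'
```

```text
clock: 4.25
tool_pos: [0.4678, 0.3909, 0.0942]
tcp_rot: [[0.007, 0.002, -1.0], [1.0, 0.002, 0.007], [0.002, -1.0, -0.002]]
contact_force: [2.1, 0.8, 3.1]
opening: -0.0001
clock: 4.5
tool_pos: [0.4668, 0.3903, 0.0915]
tcp_rot: [[0.007, 0.0, -1.0], [1.0, 0.0, 0.007], [0.0, -1.0, -0.0]]
contact_force: [1.8, 0.9, 2.9]
opening: 0.0002
```

```bash
python3 -m pendant '0 0.001 0 0 0 0 0;0 0.002 0 0 0 0 0;0 0.002 0 0 0 0 0'; python3 -m pendant '0 0.001 0 0 0 0 0;0 0.002 0 0 0 0 0;0 0.002 0 0 0 0 0'
```

```text
clock: 4.75
tool_pos: [0.4668, 0.3904, 0.0894]
tcp_rot: [[0.007, 0.0, -1.0], [1.0, 0.0, 0.007], [0.0, -1.0, -0.0]]
contact_force: [1.0, 1.5, 5.0]
opening: -0.0003
clock: 5.0
tool_pos: [0.4669, 0.3905, 0.0886]
tcp_rot: [[0.007, 0.001, -1.0], [1.0, 0.001, 0.007], [0.001, -1.0, -0.001]]
contact_force: [-1.7, -1.1, 13.1]
opening: -0.0
```

```bash
python3 -m pendant '0 0.001 0 0 0 0 0;0 0.001 0 0 0 0 0;0 0.001 0 0 0 0 0'; python3 -m pendant '0 -0.01 0 0 0 0 0;0 -0.03 0 0 0 0 0;-0.12 -0.14 0 0 0 0 0;-0.12 -0.14 0 0 0 0 0;-0.12 -0.14 0 0 0 0 0;-0.12 -0.14 0 0 0 0 0;-0.12 -0.14 0 0 0 0 0;-0.12 -0.14 0 0 0 0 0;-0.12 -0.14 0 0 0 0 0'; python3 - <<'E'
from h import *
im,p=save("wrist","w3.png")
h=cv2.cvtColor(im,cv2.COLOR_RGB2HSV);H,S,V=[h[...,i].astype(int) for i in range(3)]
m=((H<8)|(H>172))&(S>150)&(V>140);m[:,:380]=0
w=(S<110)&(V>180);w[:,:400]=0;w[:,500:]=0
for c,a,r in blobs(w,20): print("line",a,r,plane("wrist",*r[0],0.089,p),plane("wrist",*r[0],0.080,p))
m=bridges(im);cv2.imwrite("pics/m3.png",m*255)
for r in rects("wrist",m,0.006,300,p): print(r)
E
```

```text
clock: 5.25
tool_pos: [0.467, 0.3906, 0.0885]
tcp_rot: [[0.007, 0.001, -1.0], [1.0, 0.001, 0.007], [0.001, -1.0, -0.001]]
contact_force: [-2.6, -2.5, 18.8]
opening: 0.0004
clock: 6.0
tool_pos: [0.4651, 0.27, 0.2253]
tcp_rot: [[0.007, -0.002, -1.0], [1.0, -0.0, 0.007], [-0.0, -1.0, 0.002]]
contact_force: [-0.5, 0.2, -0.0]
opening: -0.0001
line 130.0 ((434.9120178222656, 202.9840087890625), (5.36656379699707, 30.947185516357422), 10.304845809936523) [0.4645 0.3872 0.089 ] [0.4668 0.3911 0.08  ]
((189.5, 296.5), array([0.5835, 0.1774, 0.006 ]), np.float64(0.026536414961117503), np.float64(0.025840030304587272), np.float64(176.32840546931058), 405.5)
((75.56568908691406, 318.5693359375), array([0.6096, 0.0541, 0.006 ]), np.float64(0.07728347643394802), np.float64(0.02779407208303543), np.float64(15.135382188484645), 1252.0)
((421.0931396484375, 192.61724853515625), array([0.4753, 0.4085, 0.006 ]), np.float64(0.04929756998011949), np.float64(0.03356949369664993), np.float64(142.7755782152246), 309.0)
((171.99998474121094, 170.50001525878906), array([0.4527, 0.1703, 0.006 ]), np.float64(0.0846690163688426), np.float64(0.02443391925852387), np.float64(0.95224420201927), 2102.0)
```

View pics/w3.png

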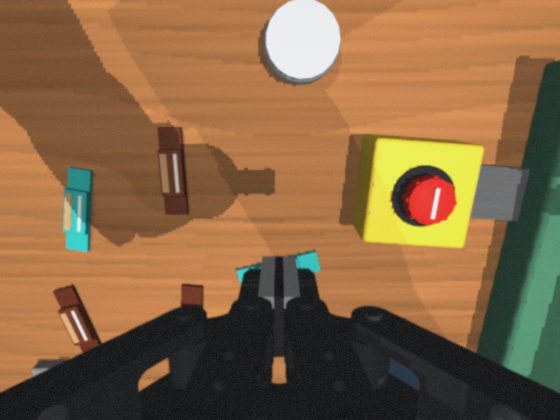

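```bash
python3 -m pendant '-0.47 -0.025 0 0 -0.045 0 1;-0.47 -0.025 0 0 -0.045 0 1;-0.47 -0.025 0 0 -0.045 0 1;-0.47 -0.025 0 0 -0.045 0 1;-0.47 -0.025 0 0 -0.045 0 1;-0.47 -0.025 0 0 -0.045 0 1;-0.47 -0.025 0 0 -0.045 0 1;-0.47 -0.025 0 0 -0.045 0 1;-0.47 -0.025 0 0 -0.045 0 1;-0.47 -0.025 0 0 -0.045 0 1;-0.47 -0.025 0 0 -0.045 0 1;-0.47 -0.025 0 0 -0.045 0 1'; python3 - <<'E'
from h import *
im,p=save("wrist","w4.png")
print(sense()["joint_pos"])
print(proj("wrist",np.array([.411,-.285,.0755]),p))
E
```

```text
clock: 7.05
tool_pos: [0.4624, -0.2036, 0.2497]
tcp_rot: [[-0.035, -0.002, -0.999], [0.999, -0.001, -0.035], [-0.001, -1.0, 0.002]]
contact_force: [-0.6, 1.1, -0.1]
opening: 0.0855
[-0.4134  0.1342 -0.2569  1.1816 -0.0016 -0.4479]
(np.float64(177.81373261928815), np.float64(128.1932886176793))
```

View pics/w4.png

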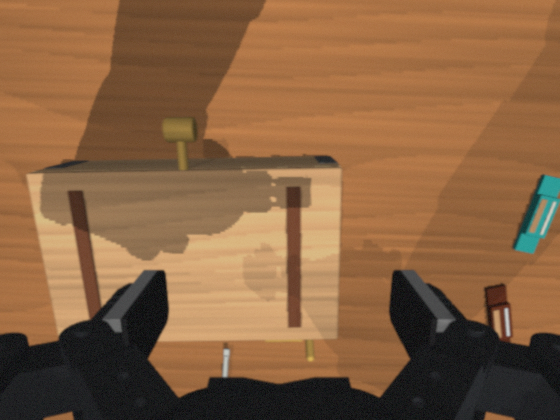

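```bash
python3 - <<'E'
from h import *
p=camera_params("wrist")
k=plane("wrist",179.5,129,.0755,p);print(k)
print(plane("wrist",30,171,.08,p),plane("wrist",340,167,.08,p),plane("wrist",338,338,.08,p))
go([k[0],k[1],0.12],np.pi/2+0.05)
E
```

```text
[ 0.4116 -0.2834  0.0755]
[ 0.4487 -0.4061  0.08  ] [ 0.4373 -0.1531  0.08  ] [ 0.5956 -0.1428  0.08  ]
shift [-0.0781  0.1298  0.0533]
turn [-0.0025 -0.0155 -0.0005]
```

```bash
python3 -m pendant '-0.078 0 0.053 0 -0.015 0 0.6;-0.078 0 0.053 0 -0.015 0 0.6;-0.078 0.06 0.053 0 -0.015 0 0.6;-0.078 0.13 0.053 0 -0.015 0 0.6;-0.078 0.13 0.053 0 -0.015 0 0.6;-0.078 0.13 0.053 0 -0.015 0 0.6;-0.078 0.13 0.053 0 -0.015 0 0.6;-0.078 0.13 0.053 0 -0.015 0 0.6' 40; python3 - <<'E'
from h import *
im,p=save("wrist","w5.png")
go([.4116,-.2834,0.068],np.pi/2+0.05)
E
```

```text
clock: 7.77
tool_pos: [0.4134, -0.2789, 0.1219]
tcp_rot: [[-0.055, -0.001, -0.998], [0.998, 0.001, -0.055], [0.001, -1.0, 0.001]]
contact_force: [0.8, -0.4, 0.9]
opening: 0.051
shift [-0.0035  0.055   0.003 ]
turn [ 0.0016  0.0047 -0.0009]
```

View pics/w5.png

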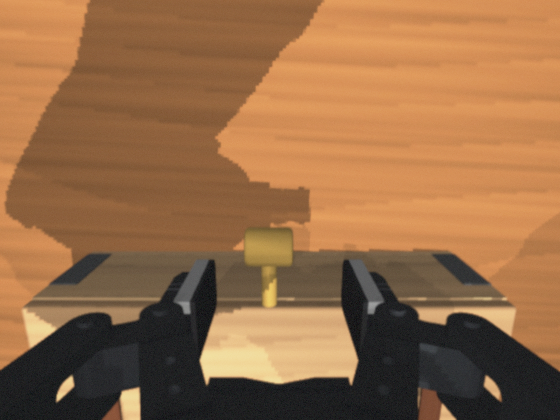

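```bash
python3 -m pendant '-0.002 0.02 0 0 0 0 0.6;-0.002 0.053 0 0 0 0 0.6;-0.002 0.053 0 0 0 0 0.6;-0.002 0.053 0 0 0 0 0.6;-0.002 0.053 0 0 0 0 0.6;-0.002 0.053 0 0 0 0 0.6'; python3 - <<'E'
from h import *
im,p=save("wrist","w6.png")
E
```

```text
clock: 8.32
tool_pos: [0.4144, -0.2827, 0.0707]
tcp_rot: [[-0.053, 0.003, -0.999], [0.999, -0.002, -0.053], [-0.002, -1.0, -0.003]]
contact_force: [0.6, -0.1, 1.3]
opening: 0.0515
```

View pics/w6.png

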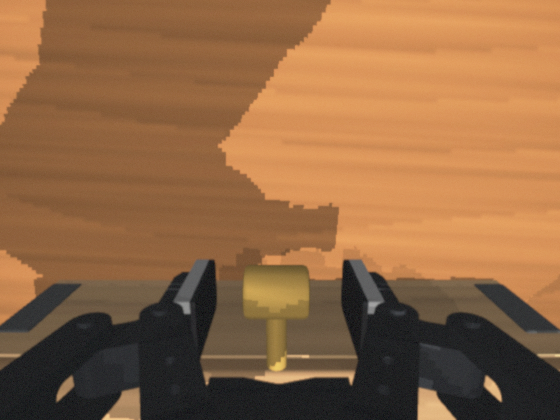

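```bash
python3 -m pendant '0 0.003 0.002 0 0 0 0.6;0 0.003 0.002 0 0 0 0.2;0 0.003 0.002 0 0 0 0.2;0 0.003 0.002 0 0 0 0.2;0 0.003 0.002 0 0 0 0.2;0 0.003 0.002 0 0 0 0.2;0 0.003 0.002 0 0 0 0.2' 40
```

```text
clock: 8.95
tool_pos: [0.4108, -0.2838, 0.0659]
tcp_rot: [[-0.052, -0.0, -0.999], [0.999, -0.004, -0.052], [-0.004, -1.0, 0.0]]
contact_force: [-1.8, -5.9, 1.6]
opening: 0.0233
```

```bash
python3 -m pendant '0 -0.019 -0.0015 0 0 0 0.2;0 -0.038 -0.005 0 0 0 0.2;0 -0.0565 -0.010 0 0 0 0.2;0 -0.0744 -0.017 0 0 0 0.2;0 -0.0744 -0.017 0 0 0 0.2' 30
```

```text
clock: 9.37
tool_pos: [0.4289, -0.2828, 0.1428]
tcp_rot: [[-0.053, 0.001, -0.999], [0.999, -0.004, -0.053], [-0.004, -1.0, -0.001]]
contact_force: [-2.9, -4.5, -0.7]
opening: 0.0229
```

```bash
python3 -m pendant '0 -0.017 -0.009 0 0 0 0.2;0 -0.033 -0.0192 0 0 0 0.2;0 -0.048 -0.0313 0 0 0 0.2;0 -0.0618 -0.0447 0 0 0 0.2;0 -0.074 -0.0595 0 0 0 0.2;0 -0.085 -0.0754 0 0 0 0.2;0 -0.094 -0.0923 0 0 0 0.2;0 -0.1014 -0.110 0 0 0 0.2;0 -0.1069 -0.1283 0 0 0 0.2;0 -0.1106 -0.1472 0 0 0 0.2;0 -0.1106 -0.1472 0 0 0 0.2'; python3 - <<'E'
from h import *
im,p=save("scene","s7.png")
E
```

```text
clock: 10.28
tool_pos: [0.5774, -0.2749, 0.2514]
tcp_rot: [[-0.053, 0.002, -0.999], [0.999, -0.004, -0.053], [-0.004, -1.0, -0.002]]
contact_force: [-4.0, -6.0, 8.8]
opening: 0.0232
```

View pics/s7.png

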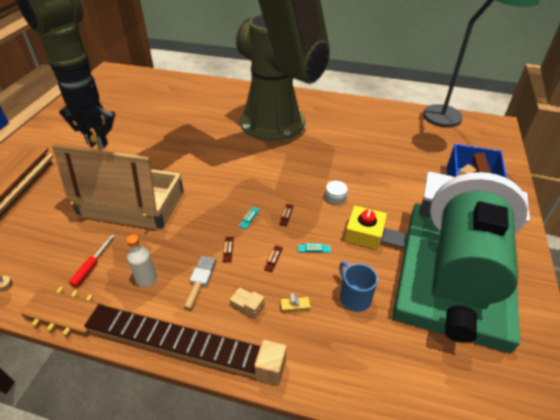

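```bash
python3 -m pendant '0 -0.002 -0.019 0 0 0 0.2;0 -0.002 -0.0383 0 0 0 0.2;0 0 -0.0574 0 0 0 0.2;0 0.002 -0.0668 0 0 0 0.2;0 0.004 -0.0762 0 0 0 0.2;0 0.004 -0.0762 0 0 0 0.2;0 0.004 -0.0762 0 0 0 0.2;0 0.005 -0.0800 0 0 0 0.2;0 0.005 -0.0800 0 0 0 0.2'
```

```text
clock: 11.08
tool_pos: [0.6556, -0.2706, 0.246]
tcp_rot: [[-0.053, 0.002, -0.999], [0.999, -0.003, -0.053], [-0.003, -1.0, -0.002]]
contact_force: [0.7, -6.0, 6.2]
opening: 0.0236
```

Open, rise, and go back to look.

```bash
python3 -m pendant '0 0 0 0 0 0 0.7;0 0 0 0 0 0 0.7;0 0 0 0 0 0 0.7;0 -0.04 0 0 0 0 0.7;0 -0.09 0 0 0 0 0.7;0 -0.09 0 0 0 0 0.7;0 -0.09 0 0 0 0 0.7;0.1 -0.09 0.05 0 0 0 0.7;0.1 -0.09 0.05 0 0 0 0.7;0.1 -0.09 0.05 0 0 0 0.7'; python3 - <<'E'
from h import *
im,p=save("scene","s8.png")
im,p=save("top","t8.png")
E
```

```text
clock: 11.92
tool_pos: [0.5975, -0.1693, 0.3332]
tcp_rot: [[-0.053, -0.003, -0.999], [0.999, 0.002, -0.053], [0.002, -1.0, 0.003]]
contact_force: [-0.2, -0.7, 1.2]
opening: 0.0595
```

View pics/s8.png

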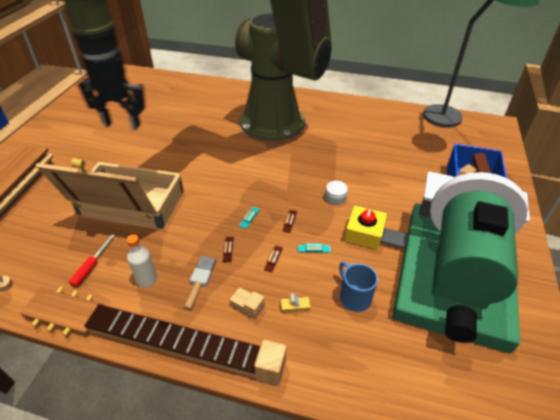

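View pics/t8.png

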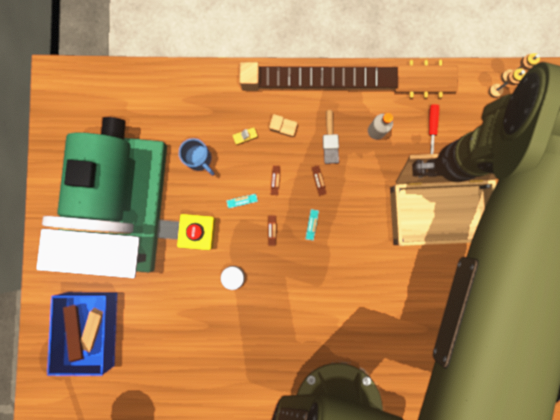

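```bash
python3 -m pendant '0.25 0.03 0.05 0 0.05 0 1;0.25 0.03 0.05 0 0.05 0 1;0.25 0.03 0.05 0 0.05 0 1;0.25 0.03 0.05 0 0.05 0 1;0.25 0.03 0.05 0 0.05 0 1;0.25 0.03 0.05 0 0.05 0 1;0.25 0.03 0.05 0 0.05 0 1;0.25 0.03 0.05 0 0.05 0 1;0.25 0.03 0.05 0 0.05 0 1;0.25 0.03 0.05 0 0.05 0 1'; python3 - <<'E'
from h import *
im,p=save("wrist","w9.png")
m=bridges(im);m[340:]=0
for r in rects("wrist",m,0.006,300,p): print(r)
E
```

```text
clock: 12.85
tool_pos: [0.5367, 0.0741, 0.305]
tcp_rot: [[-0.002, -0.0, -1.0], [1.0, -0.001, -0.002], [-0.001, -1.0, 0.0]]
contact_force: [-0.4, 0.7, -0.3]
opening: 0.0857
((261.485595703125, 232.87918090820312), array([0.6142, 0.0549, 0.006 ]), np.float64(0.08375051173701875), np.float64(0.02206679912594222), np.float64(15.216656371154139), 895.5)
((362.4615478515625, 232.30770874023438), array([0.6135, 0.1774, 0.006 ]), np.float64(0.08390601566449873), np.float64(0.024096660743986916), np.float64(176.23384824000053), 1174.5)
((376.6062316894531, 113.90708923339844), array([0.4741, 0.185 , 0.006 ]), np.float64(0.0837187105683605), np.float64(0.025255421969387345), np.float64(179.48982150749566), 1537.5)
```

View pics/w9.png

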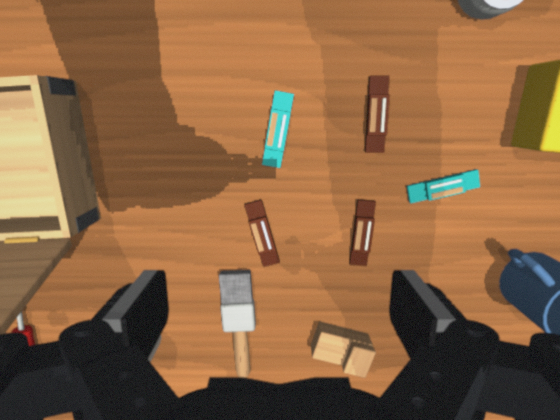

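```bash
python3 - <<'E'
from h import *
go([.614,.055,0.016],np.pi/2+.265)
E
```

```text
shift [-0.0188  0.2891 -0.0772]
turn [-0.0001 -0.2637 -0.0004]
```

```bash
python3 -m pendant '-0.019 0.05 -0.077 0 -0.264 0 0.6;-0.019 0.10 -0.077 0 -0.264 0 0.6;-0.019 0.22 -0.077 0 -0.264 0 0.6;-0.019 0.22 -0.077 0 -0.264 0 0.6;-0.019 0.22 -0.077 0 -0.264 0 0.6;-0.019 0.22 -0.077 0 -0.264 0 0.6;-0.019 0.22 -0.077 0 -0.264 0 0.6;-0.019 0.22 -0.077 0 -0.264 0 0.6' 40;python3 - <<'E'
from h import *
im,p=save("wrist","w10.png")
go([.614,.055,0.016],np.pi/2+.265)
print(proj("wrist",np.array([.614,.055,.012]),p))
E
```

```text
clock: 13.57
tool_pos: [0.6116, 0.0548, 0.0834]
tcp_rot: [[-0.262, -0.005, -0.965], [0.965, -0.001, -0.262], [0.001, -1.0, 0.005]]
contact_force: [0.9, 0.6, 0.8]
opening: 0.0511
shift [-0.0005  0.0699 -0.0004]
turn [-0.0006  0.0004  0.0001]
(np.float64(275.3368964614989), np.float64(236.450244511449))
```

View pics/w10.png

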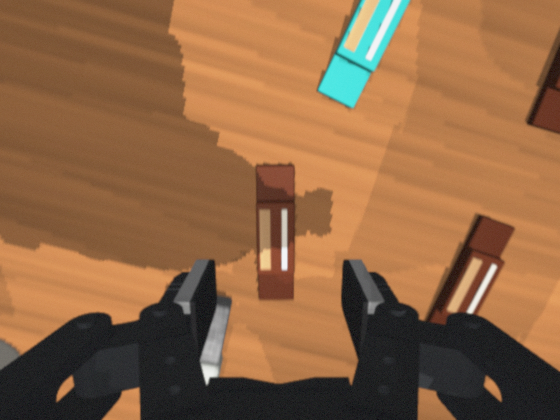

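```bash
python3 -m pendant '0 0.04 0 0 0 0 0.5;0 0.06 0 0 0 0 0.5;0 0.068 0 0 0 0 0.5;0 0.068 0 0 0 0 0.5;0 0.068 0 0 0 0 0.5;0 0.068 0 0 0 0 0.15;0 0.068 0 0 0 0 0.15;0 0.068 0 0 0 0 0.15;0 0.068 0 0 0 0 0.15;0 0.068 0 0 0 0 0.15' 60
```

```text
clock: 14.45
tool_pos: [0.6153, 0.0566, 0.0201]
tcp_rot: [[-0.264, 0.004, -0.965], [0.965, 0.0, -0.264], [-0.001, -1.0, -0.004]]
contact_force: [-1.4, -1.5, 7.8]
opening: 0.019
```

```bash
python3 -m pendant '0 -0.03 0 0 0 0 0.15;0 -0.06 0 0 0 0 0.15;0 -0.10 0 0 0 0 0.15;0 -0.12 0 0 0 0 0.15;0 -0.12 0 0 0 0 0.15' 60;python3 - <<'E'
from h import *
im,p=save("wrist","w11.png")
E
```

```text
clock: 14.87
tool_pos: [0.6175, 0.057, 0.1447]
tcp_rot: [[-0.264, 0.011, -0.964], [0.965, 0.001, -0.264], [-0.002, -1.0, -0.011]]
contact_force: [0.4, -0.1, -0.2]
opening: 0.0184
```

View pics/w11.png

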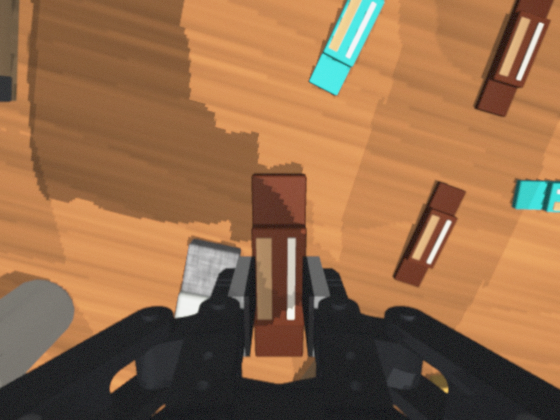

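```bash
python3 - <<'E'
from h import *
go([.526,-.337,0.15],np.pi/2+.05)
E
```

```text
shift [-0.3561 -0.0092  0.1909]
turn [ 0.0078  0.2173 -0.0005]
```

```bash
python3 -m pendant '-0.356 -0.009 0.191 0.004 0.217 0 0.15;-0.356 -0.009 0.191 0.004 0.217 0 0.15;-0.356 -0.009 0.191 0.004 0.217 0 0.15;-0.356 -0.009 0.191 0.004 0.217 0 0.15;-0.356 -0.009 0.191 0.004 0.217 0 0.15;-0.356 -0.009 0.191 0.004 0.217 0 0.15;-0.356 -0.009 0.191 0.004 0.217 0 0.15;-0.356 -0.009 0.191 0.004 0.217 0 0.15;-0.356 -0.009 0.191 0.004 0.217 0 0.15;-0.356 -0.009 0.191 0.004 0.217 0 0.15;-0.356 -0.009 0.191 0.004 0.217 0 0.15;-0.356 -0.009 0.191 0.004 0.217 0 0.15' 60;python3 - <<'E'
from h import *
im,p=save("wrist","w12.png")
go([.526,-.337,0.031],np.pi/2+.05)
E
```

```text
clock: 15.92
tool_pos: [0.5218, -0.3385, 0.1452]
tcp_rot: [[-0.047, -0.005, -0.999], [0.999, 0.0, -0.047], [0.001, -1.0, 0.005]]
contact_force: [0.3, 0.1, -1.0]
opening: 0.0191
shift [-0.0001  0.1142 -0.0044]
turn [-0.0051 -0.0012  0.0011]
```

View pics/w12.png

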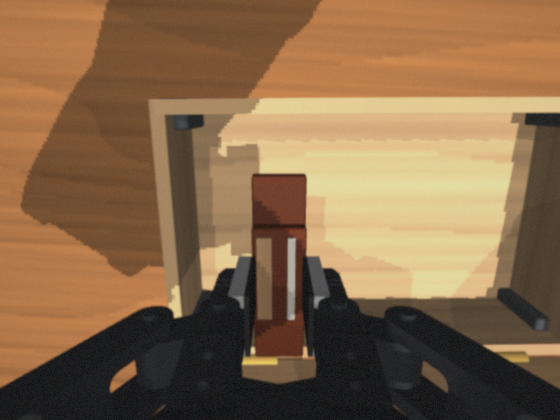

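```bash
python3 -m pendant '0 0.03 -0.002 0 0 0 0.15;0 0.07 -0.002 0 0 0 0.15;0 0.10 -0.002 0 0 0 0.15;0 0.113 -0.002 0 0 0 0.15;0 0.113 -0.002 0 0 0 0.15;0 0.113 -0.002 0 0 0 0.15;0 0.113 -0.002 0 0 0 0.15'
```

```text
clock: 16.55
tool_pos: [0.5257, -0.3368, 0.0344]
tcp_rot: [[-0.052, -0.003, -0.999], [0.999, -0.001, -0.052], [-0.001, -1.0, 0.003]]
contact_force: [0.6, -0.1, -0.6]
opening: 0.019
```

```bash
python3 -m pendant '0 0.003 0 0 0 0 0.15;0 0.005 0 0 0 0 0.15;0 0.005 0 0 0 0 0.15'; python3 -m pendant '0 0 0 0 0 0 0.45;0 0 0 0 0 0 0.45;0 0 0 0 0 0 0.45;0 -0.03 0 0 0 0 0.45;0 -0.12 0 0 0 0 0.45;0 -0.16 0 0 0 0 0.45;0 -0.16 0 0 0 0 0.45;0 -0.16 0 0 0 0 0.45';python3 - <<'E'
from h import *
im,p=save("wrist","w13.png")
go([.6135,.1774,0.09],np.pi/2-.066)
E
```

```text
clock: 16.8
tool_pos: [0.525, -0.3374, 0.0289]
tcp_rot: [[-0.05, -0.003, -0.999], [0.999, -0.001, -0.05], [-0.001, -1.0, 0.003]]
contact_force: [-0.1, 0.3, -0.6]
opening: 0.0192
clock: 17.47
tool_pos: [0.5287, -0.3395, 0.1971]
tcp_rot: [[-0.05, 0.006, -0.999], [0.999, -0.007, -0.05], [-0.008, -1.0, -0.006]]
contact_force: [0.5, -0.3, 1.2]
opening: 0.0384
shift [ 0.5123  0.102  -0.1105]
turn [ 0.0049  0.1161 -0.0062]
```

View pics/w13.png

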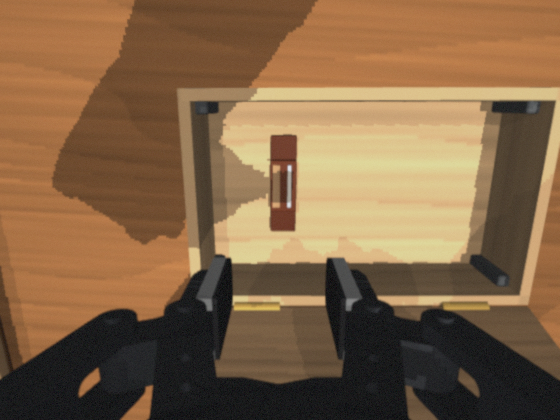

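```bash
python3 -m pendant '0.46 -0.05 -0.10 0 0.116 0 0.6;0.46 -0.05 -0.10 0 0.116 0 0.6;0.46 -0.05 -0.10 0 0.116 0 0.6;0.46 -0.05 -0.10 0 0.116 0 0.6;0.46 -0.05 -0.10 0 0.116 0 0.6;0.46 -0.05 -0.10 0 0.116 0 0.6;0.46 -0.05 -0.10 0 0.116 0 0.6;0.46 -0.05 -0.10 0 0.116 0 0.6;0.46 -0.05 -0.10 0 0.116 0 0.6;0.46 -0.05 -0.10 0 0.116 0 0.6;0.46 -0.05 -0.10 0 0.116 0 0.6;0.46 -0.05 -0.10 0 0.116 0 0.6';python3 - <<'E'
from h import *
im,p=save("wrist","w14.png")
m=bridges(im);m[340:]=0
for r in rects("wrist",m,0.006,300,p): print(r)
go([.6135,.1774,0.09],np.pi/2-.066)
E
```

```text
clock: 18.52
tool_pos: [0.6023, 0.1324, 0.237]
tcp_rot: [[0.062, -0.004, -0.998], [0.998, 0.001, 0.062], [0.001, -1.0, 0.004]]
contact_force: [-0.0, -0.1, 0.4]
opening: 0.0513
((324.0828857421875, 189.18658447265625), array([0.6135, 0.1785, 0.006 ]), np.float64(0.08293229498425009), np.float64(0.022280059017826374), np.float64(176.50211569082992), 1730.0)
((327.92828369140625, 43.2765007019043), array([0.4795, 0.1864, 0.006 ]), np.float64(0.0732962583492768), np.float64(0.02304915932224991), np.float64(0.7302527626366836), 2109.0)
shift [ 0.0448  0.147  -0.0089]
turn [-0.0042  0.0055  0.0014]
```

View pics/w14.png

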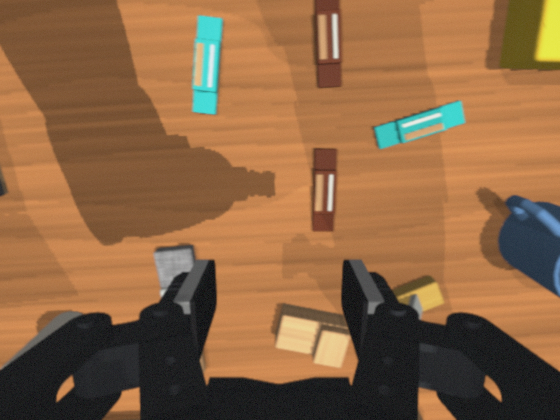

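```bash
python3 -m pendant '0.0452 0.04 -0.009 0 0 0 0.5;0.0452 0.08 -0.009 0 0 0 0.5;0.0452 0.12 -0.009 0 0 0 0.5;0.0452 0.15 -0.009 0 0 0 0.5;0.0452 0.19 -0.009 0 0 0 0.5;0.0452 0.205 -0.009 0 0 0 0.5;0.0452 0.217 -0.009 0 0 0 0.5;0.0452 0.217 -0.009 0 0 0 0.5';python3 - <<'E'
from h import *
im,p=save("wrist","w15.png")
go([.6135,.178,0.018],np.pi/2-.063)
E
```

```text
clock: 19.23
tool_pos: [0.6108, 0.1703, 0.0171]
tcp_rot: [[0.066, -0.009, -0.998], [0.998, -0.002, 0.066], [-0.003, -1.0, 0.009]]
contact_force: [-0.4, -1.0, 0.1]
opening: 0.0427
shift [ 0.0073  0.0013 -0.0007]
turn [-0.0063 -0.0035 -0.0019]
```

View pics/w15.png

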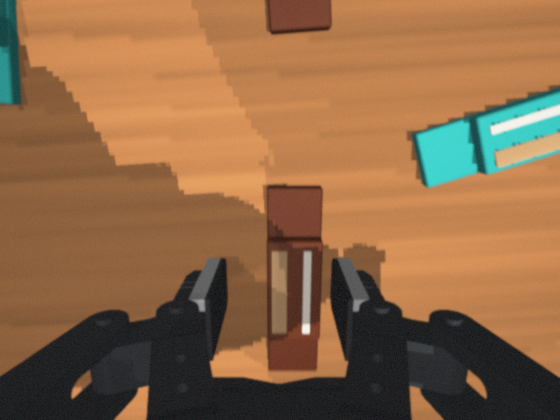

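```bash
python3 -m pendant '0.006 0 0 0 0 0 0.5;0.006 0 0 0 0 0 0.5;0.006 0 0 0 0 0 0.15;0.006 0 0 0 0 0 0.15;0.006 0 0 0 0 0 0.15;0.006 0 0 0 0 0 0.15;0.006 0 0 0 0 0 0.15;0.006 -0.04 0 0 0 0 0.15;0.006 -0.08 0 0 0 0 0.15;0.006 -0.13 0 0 0 0 0.15;0.006 -0.13 0 0 0 0 0.15' 60;python3 - <<'E'
from h import *
im,p=save("wrist","w16.png")
go([.523,-.277,0.155],np.pi/2+.05)
E
```

```text
clock: 20.2
tool_pos: [0.6182, 0.1789, 0.1592]
tcp_rot: [[0.066, 0.007, -0.998], [0.998, 0.002, 0.066], [0.003, -1.0, -0.007]]
contact_force: [2.1, 0.6, 0.4]
opening: 0.0125
shift [-0.4612  0.0014  0.065 ]
turn [ 0.007  -0.1158  0.0026]
```

View pics/w16.png

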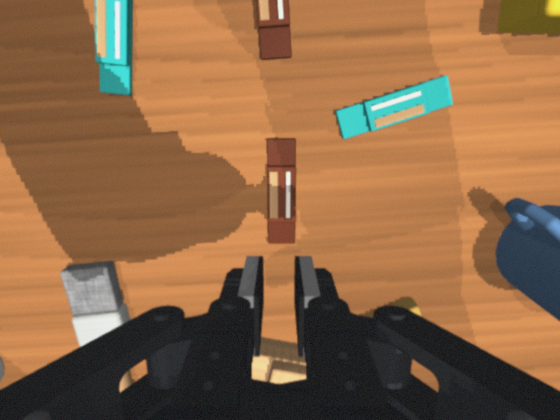

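```bash
python3 -m pendant '0 0 0 0 0 0 0.5;0 0 0 0 0 0 0.5';python3 - <<'E'
from h import *
im,p=save("wrist","w17.png")
m=bridges(im);m[245:]=0
R=rects("wrist",m,0.006,300,p)
for r in R: print(r)
b=max(R,key=lambda r:r[1][0]);a=b[4];a=a-180 if a>90 else a
go([b[1][0],b[1][1],0.014],np.pi/2+np.radians(a))
E
```

```text
clock: 20.42
tool_pos: [0.6137, 0.1777, 0.1502]
tcp_rot: [[0.066, -0.004, -0.998], [0.998, -0.001, 0.066], [-0.001, -1.0, 0.004]]
contact_force: [-0.2, -0.1, 0.3]
opening: 0.0361
((283.5, 195.5), array([0.6095, 0.1828, 0.006 ]), np.float64(0.07531363693909546), np.float64(0.02123784647805101), np.float64(176.91197420536258), 2702.5)
((276.0500183105469, 32.349998474121094), array([0.4948, 0.1851, 0.006 ]), np.float64(0.04187639415838782), np.float64(0.022436088787379488), np.float64(0.32471272331685935), 1728.0)
shift [0.0053 0.1352 0.0032]
turn [-0.006  -0.0118 -0.0016]
```

```bash
python3 -m pendant '0.005 0.04 0 0 0 0 0.5;0.005 0.08 0 0 0 0 0.5;0.005 0.11 0 0 0 0 0.5;0.005 0.132 0 0 0 0 0.5;0.005 0.132 0 0 0 0 0.5;0.005 0.132 0 0 0 0 0.5';python3 - <<'E'
from h import *
im,p=save("wrist","w18.png")
E
```

```text
clock: 20.97
tool_pos: [0.6115, 0.182, 0.016]
tcp_rot: [[0.066, -0.009, -0.998], [0.998, -0.002, 0.066], [-0.003, -1.0, 0.009]]
contact_force: [0.3, 0.2, 0.7]
opening: 0.0427
```

View pics/w18.png

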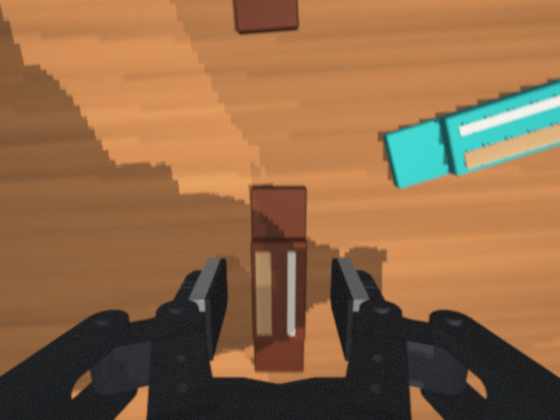

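Well centred. Lower 1 mm and close, checking before lifting.

```bash
python3 -m pendant '0 0.001 0 0 0 0 0.1;0 0.001 0 0 0 0 0.1;0 0.001 0 0 0 0 0.1;0 0.001 0 0 0 0 0.1;0 0.001 0 0 0 0 0.1;0 0.001 0 0 0 0 0.1;0 0.001 0 0 0 0 0.1' 60; python3 -m pendant '0 -0.01 0 0 0 0 0.1;0 -0.03 0 0 0 0 0.1;0 -0.03 0 0 0 0 0.1'
```

```text
clock: 21.6
tool_pos: [0.6154, 0.1831, 0.0196]
tcp_rot: [[0.066, -0.001, -0.998], [0.998, 0.0, 0.066], [0.0, -1.0, 0.001]]
contact_force: [-0.3, -0.2, 6.9]
opening: 0.0194
clock: 21.85
tool_pos: [0.6163, 0.1833, 0.0516]
tcp_rot: [[0.066, 0.001, -0.998], [0.998, 0.001, 0.066], [0.001, -1.0, -0.001]]
contact_force: [0.5, 0.6, 1.1]
opening: 0.0193
```

```bash
python3 -m pendant '0 -0.04 0 0 0 0 0.1;0 -0.08 0 0 0 0 0.1;0 -0.115 0 0 0 0 0.1;-0.23 -0.115 0.07 0 -0.116 0 0.1;-0.23 -0.115 0.07 0 -0.116 0 0.1;-0.23 -0.115 0.07 0 -0.116 0 0.1;-0.23 -0.115 0.07 0 -0.116 0 0.1;-0.23 -0.115 0.07 0 -0.116 0 0.1;-0.23 -0.115 0.07 0 -0.116 0 0.1;-0.23 -0.115 0.07 0 -0.116 0 0.1;-0.23 -0.115 0.07 0 -0.116 0 0.1';python3 - <<'E'
from h import *
go([.523,-.277,0.155],np.pi/2+.05)
E
```

```text
clock: 22.77
tool_pos: [0.5291, -0.0435, 0.1634]
tcp_rot: [[-0.047, -0.003, -0.999], [0.999, -0.0, -0.047], [-0.0, -1.0, 0.003]]
contact_force: [0.0, -0.3, -0.2]
opening: 0.0192
shift [-0.233   0.0085  0.017 ]
turn [-0.0033 -0.0031 -0.0002]
```

```bash
python3 -m pendant '-0.234 0 0.017 0 0 0 0.1;-0.234 0 0.017 0 0 0 0.1;-0.234 0 0.017 0 0 0 0.1;-0.234 0 0.017 0 0 0 0.1;-0.234 0 0.017 0 0 0 0.1;-0.234 0 0.017 0 0 0 0.1;-0.234 0 0.017 0 0 0 0.1;-0.234 0 0.017 0 0 0 0.1';python3 - <<'E'
from h import *
im,p=save("wrist","w19.png")
go([.523,-.277,0.030],np.pi/2+.05)
E
```

```text
clock: 23.43
tool_pos: [0.5251, -0.2769, 0.1629]
tcp_rot: [[-0.049, -0.004, -0.999], [0.999, 0.0, -0.049], [0.0, -1.0, 0.004]]
contact_force: [0.1, 0.1, -0.0]
opening: 0.0189
shift [-0.0012  0.1329  0.0015]
turn [-0.0039  0.0006  0.0006]
```

View pics/w19.png

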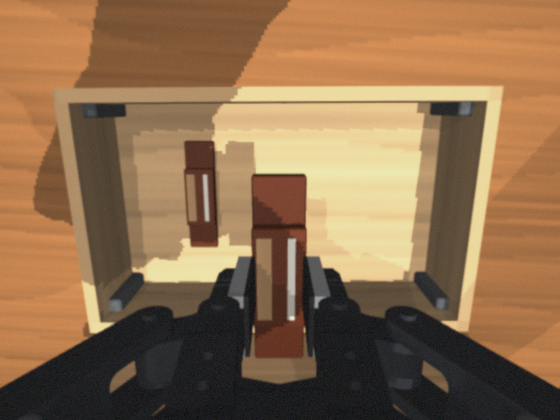

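```bash
python3 -m pendant '0 0.04 0 0 0 0 0.1;0 0.08 0 0 0 0 0.1;0 0.115 0 0 0 0 0.1;0 0.132 0 0 0 0 0.1;0 0.132 0 0 0 0 0.1;0 0.132 0 0 0 0 0.1;0 0.133 0 0 0 0 0.1'; python3 -m pendant '0 0.001 0 0 0 0 0.1;0 0.001 0 0 0 0 0.45;0 0.001 0 0 0 0 0.45;0 0.001 0 0 0 0 0.45;0 -0.04 0 0 0 0 0.45;0 -0.08 0 0 0 0 0.45;0 -0.12 0 0 0 0 0.45;0 -0.16 0 0 0 0 0.45;0 -0.16 0 0 0 0 0.45';python3 - <<'E'
from h import *
im,p=save("wrist","w20.png")
go([.474,.185,0.2],np.pi/2)
E
```

```text
clock: 24.07
tool_pos: [0.5255, -0.2762, 0.0319]
tcp_rot: [[-0.052, -0.002, -0.999], [0.999, -0.002, -0.052], [-0.001, -1.0, 0.002]]
contact_force: [0.1, -0.6, -0.2]
opening: 0.0191
clock: 24.82
tool_pos: [0.5286, -0.279, 0.1996]
tcp_rot: [[-0.05, 0.008, -0.999], [0.999, -0.007, -0.05], [-0.007, -1.0, -0.008]]
contact_force: [0.9, -0.8, -0.3]
opening: 0.0382
shift [ 0.4655 -0.0067  0.0303]
turn [ 0.0048  0.0498 -0.0054]
```

View pics/w20.png

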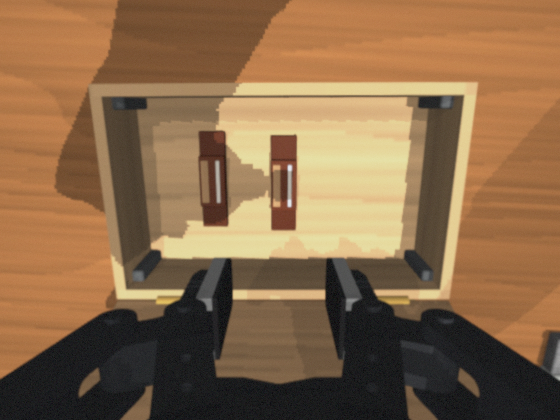

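Both lie flat. Now the third.

```bash
python3 -m pendant '0.464 0 0.03 0 0.05 0 0.5;0.464 0 0.03 0 0.05 0 0.5;0.464 0 0.03 0 0.05 0 0.5;0.464 0 0.03 0 0.05 0 0.5;0.464 0 0.03 0 0.05 0 0.5;0.464 0 0.03 0 0.05 0 0.5;0.464 0 0.03 0 0.05 0 0.5;0.464 0 0.03 0 0.05 0 0.5;0.464 0 0.03 0 0.05 0 0.5;0.464 0 0.03 0 0.05 0 0.5;0.464 0 0.03 0 0.05 0 0.5;0.464 0 0.03 0 0.05 0 0.5';python3 -m pendant '0.0 0 0.0 0 0 0 0.5;0 0 0 0 0 0 0.5';python3 - <<'E'
from h import *
im,p=save("wrist","w21.png")
m=bridges(im);m[250:]=0
R=rects("wrist",m,0.006,300,p)
for r in R: print(r)
go([.474,.185,0.016],np.pi/2)
E
```

```text
clock: 25.87
tool_pos: [0.4699, 0.1905, 0.1895]
tcp_rot: [[-0.006, -0.005, -1.0], [1.0, 0.002, -0.006], [0.002, -1.0, 0.005]]
contact_force: [0.8, -0.5, 0.8]
opening: 0.0424
clock: 26.03
tool_pos: [0.4707, 0.1849, 0.1895]
tcp_rot: [[-0.001, -0.005, -1.0], [1.0, -0.002, -0.001], [-0.002, -1.0, 0.005]]
contact_force: [0.3, -0.2, 0.8]
opening: 0.0429
((547.5, 206.5), array([0.4836, 0.4223, 0.006 ]), np.float64(0.04898243017535359), np.float64(0.020121720212106807), np.float64(11.11840694597384), 621.5)
((277.0, 194.0), array([0.4734, 0.1846, 0.006 ]), np.float64(0.08316206587505771), np.float64(0.021752286328044806), np.float64(0.4396863125157424), 2295.0)
shift [ 0.0011  0.1736 -0.004 ]
turn [-0.0049 -0.0002 -0.0017]
```

View pics/w21.png

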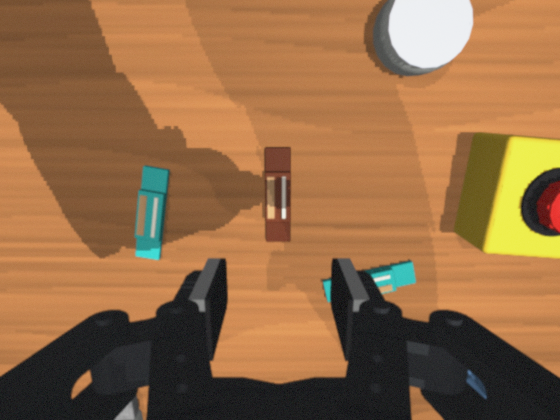

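```bash
python3 -m pendant '0 0.04 -0.003 0.005 0 0 0.5;0 0.08 -0.003 0.005 0 0 0.5;0 0.12 -0.003 0.005 0 0 0.5;0 0.15 -0.003 0.005 0 0 0.5;0 0.174 -0.003 0.005 0 0 0.5;0 0.174 -0.003 0.005 0 0 0.5;0 0.174 -0.003 0.005 0 0 0.5';python3 - <<'E'
from h import *
im,p=save("wrist","w22.png")
go([.4735,.1847,0.016],np.pi/2)
E
```

```text
clock: 26.67
tool_pos: [0.4725, 0.183, 0.0153]
tcp_rot: [[0.002, -0.012, -1.0], [1.0, -0.002, 0.002], [-0.002, -1.0, 0.012]]
contact_force: [0.4, 0.8, 0.8]
opening: 0.0428
shift [0.0008 0.0008 0.0005]
turn [-0.0091 -0.002  -0.0009]
```

View pics/w22.png

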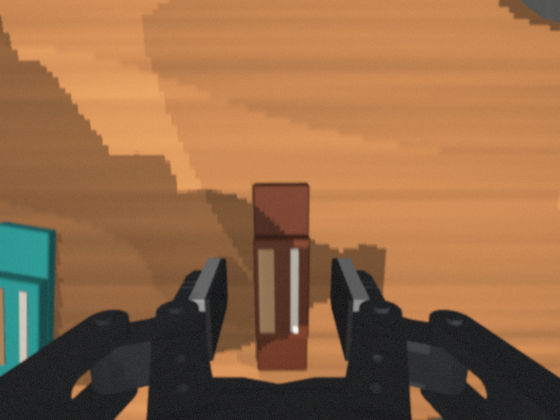

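```bash
python3 -m pendant '0 0.001 0 -0.008 0 0 0.1;0 0.001 0 -0.008 0 0 0.1;0 0.001 0 -0.008 0 0 0.1;0 0.001 0 -0.008 0 0 0.1;0 0.001 0 -0.008 0 0 0.1;0 0.001 0 -0.008 0 0 0.1;0 0.001 0 -0.008 0 0 0.1' 60; python3 -m pendant '0 -0.01 0 0 0 0 0.1;0 -0.04 0 0 0 0 0.1;0 -0.08 0 0 0 0 0.1;0 -0.12 0 0 0 0 0.1;0 -0.15 0 0 0 0 0.1;0 -0.15 0 0 0 0 0.1';python3 - <<'E'
from h import *
go([.520,-.217,0.165],np.pi/2+.05)
E
```

```text
clock: 27.3
tool_pos: [0.4752, 0.1854, 0.0173]
tcp_rot: [[-0.0, 0.003, -1.0], [1.0, -0.0, -0.0], [-0.0, -1.0, -0.003]]
contact_force: [-0.7, -2.7, 7.8]
opening: 0.0199
clock: 27.8
tool_pos: [0.4777, 0.187, 0.1732]
tcp_rot: [[-0.0, 0.01, -1.0], [1.0, 0.004, -0.0], [0.004, -1.0, -0.01]]
contact_force: [1.0, 0.9, 1.2]
opening: 0.0197
shift [-0.404   0.0071 -0.0421]
turn [ 0.0103 -0.0495  0.0037]
```

```bash
python3 -m pendant '-0.403 0 -0.045 0.005 -0.05 0 0.1;-0.403 0 -0.045 0.005 -0.05 0 0.1;-0.403 0 -0.045 0.005 -0.05 0 0.1;-0.403 0 -0.045 0.005 -0.05 0 0.1;-0.403 0 -0.045 0.005 -0.05 0 0.1;-0.403 0 -0.045 0.005 -0.05 0 0.1;-0.403 0 -0.045 0.005 -0.05 0 0.1;-0.403 0 -0.045 0.005 -0.05 0 0.1;-0.403 0 -0.045 0.005 -0.05 0 0.1;-0.403 0 -0.045 0.005 -0.05 0 0.1;-0.403 0 -0.045 0.005 -0.05 0 0.1;-0.403 0 -0.045 0.005 -0.05 0 0.1';python3 - <<'E'
from h import *
im,p=save("wrist","w23.png")
go([.521,-.217,0.029],np.pi/2+.05)
E
```

```text
clock: 28.8
tool_pos: [0.5186, -0.2191, 0.1658]
tcp_rot: [[-0.047, -0.005, -0.999], [0.999, -0.0, -0.047], [-0.0, -1.0, 0.005]]
contact_force: [-0.4, -0.1, -0.1]
opening: 0.0198
shift [ 0.0006  0.1366 -0.0035]
turn [-0.0059 -0.001   0.0003]
```

View pics/w23.png

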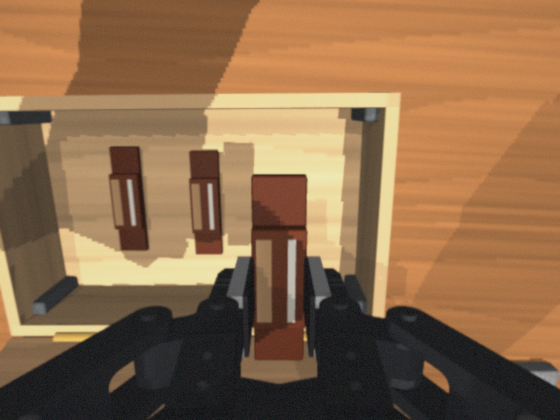

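```bash
python3 -m pendant '0 0.04 0 0 0 0 0.1;0 0.08 0 0 0 0 0.1;0 0.12 0 0 0 0 0.1;0 0.136 0 0 0 0 0.1;0 0.136 0 0 0 0 0.1;0 0.136 0 0 0 0 0.1;0 0.136 0 0 0 0 0.1'; python3 -m pendant '0 0.001 0 0 0 0 0.1;0 0.001 0 0 0 0 0.45;0 0.001 0 0 0 0 0.45;0 0.001 0 0 0 0 0.45;0 -0.04 0 0 0 0 0.45;0 -0.08 0 0 0 0 0.45;0 -0.12 0 0 0 0 0.45;0 -0.16 0 0 0 0 0.45;0 -0.18 0 0 0 0 0.45;0 -0.18 0 0 0 0 0.45';python3 - <<'E'
from h import *
im,p=save("wrist","w24.png")
im,p=save("scene","s24.png")
go([.468,.30,0.2],np.pi/2)
E
```

```text
clock: 29.43
tool_pos: [0.5189, -0.2171, 0.0309]
tcp_rot: [[-0.052, -0.004, -0.999], [0.999, -0.001, -0.052], [-0.001, -1.0, 0.004]]
contact_force: [-0.5, 0.0, 0.3]
opening: 0.0194
clock: 30.27
tool_pos: [0.5221, -0.2191, 0.2157]
tcp_rot: [[-0.05, 0.003, -0.999], [0.999, -0.005, -0.05], [-0.005, -1.0, -0.003]]
contact_force: [0.5, -0.7, 0.4]
opening: 0.0384
shift [0.52   0.0097 0.0255]
turn [-0.0037  0.05   -0.0016]
```

View pics/w24.png

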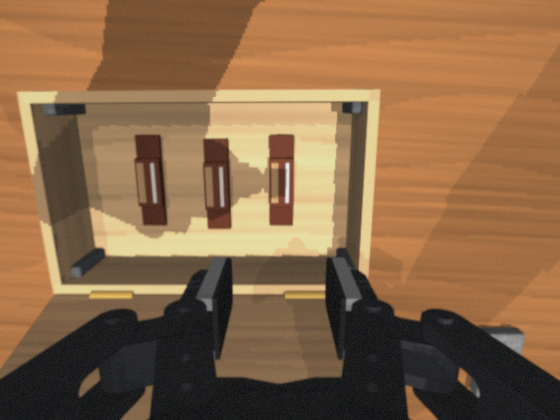

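View pics/s24.png

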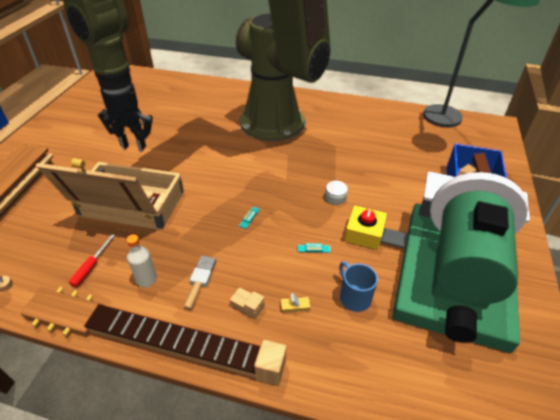

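```bash
python3 -m pendant '0.48 0 0.025 0 0.05 0 0.7;0.48 0 0.025 0 0.05 0 0.7;0.48 0 0.025 0 0.05 0 0.7;0.48 0 0.025 0 0.05 0 0.7;0.48 0 0.025 0 0.05 0 0.7;0.48 0 0.025 0 0.05 0 0.7;0.48 0 0.025 0 0.05 0 0.7;0.48 0 0.025 0 0.05 0 0.7;0.48 0 0.025 0 0.05 0 0.7;0.48 0 0.025 0 0.05 0 0.7;0.48 0 0.025 0 0.05 0 0.7;0.48 0 0.025 0 0.05 0 0.7';python3 - <<'E'
from h import *
im,p=save("wrist","w25.png")
h=cv2.cvtColor(im,cv2.COLOR_RGB2HSV);H,S,V=[h[...,i].astype(int) for i in range(3)]
w=(S<110)&(V>180);w[:,:320]=0;w[:,520:]=0;w[:130]=0;w[260:]=0
for c,a,r in blobs(w,20): print("line",a,r,plane("wrist",*r[0],0.080,p))
go([.467,.391,0.12],np.pi/2)
E
```

```text
clock: 31.37
tool_pos: [0.468, 0.2638, 0.2072]
tcp_rot: [[-0.003, -0.009, -1.0], [1.0, -0.001, -0.003], [-0.001, -1.0, 0.009]]
contact_force: [0.0, -1.2, 0.3]
opening: 0.0601
line 263.5 ((457.3292541503906, 207.96340942382812), (9.149436950683594, 34.0135612487793), 12.094757080078125) [0.4668 0.3936 0.08  ]
shift [ 0.1249  0.0872 -0.0005]
turn [-0.0091  0.0051  0.001 ]
```

View pics/w25.png

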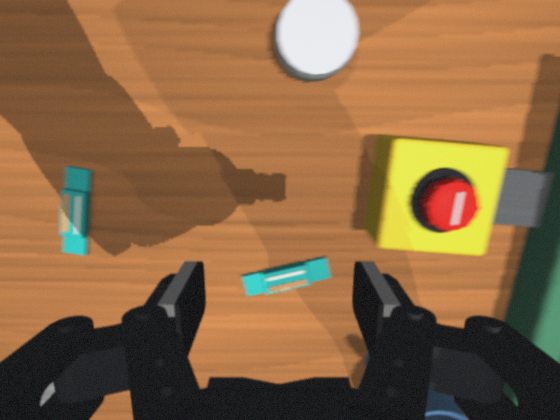

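```bash
python3 -m pendant '0.128 0 0 0 0 0 0.7;0.128 0 0 0 0 0 0.7;0.128 0.05 0 0 0 0 0.7;0.128 0.087 0 0 0 0 0.7;0.128 0.087 0 0 0 0 0.7;0.128 0.087 0 0 0 0 0.7;0.128 0.087 0 0 0 0 0.7;0.128 0.087 0 0 0 0 0.7';python3 - <<'E'
from h import *
im,p=save("wrist","w26.png")
go([.467,.391,0.07],np.pi/2)
E
```

```text
clock: 32.08
tool_pos: [0.4697, 0.3877, 0.1226]
tcp_rot: [[0.0, -0.006, -1.0], [1.0, -0.001, 0.0], [-0.001, -1.0, 0.006]]
contact_force: [-0.1, 0.3, -0.5]
opening: 0.0596
shift [0.0029 0.0535 0.003 ]
turn [-0.0047 -0.0007  0.0001]
```

View pics/w26.png

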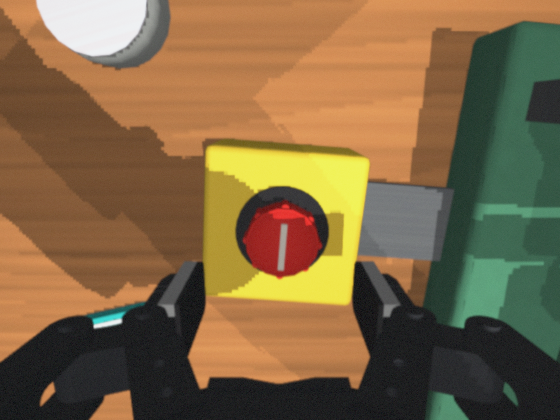

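```bash
python3 -m pendant '0.002 0.02 0.002 0 0 0 0.7;0.002 0.04 0.002 0 0 0 0.7;0.002 0.051 0.002 0 0 0 0.7;0.002 0.051 0.002 0 0 0 0.7;0.002 0.051 0.002 0 0 0 0.7;0.002 0.051 0.002 0 0 0 0.7';python3 - <<'E'
from h import *
im,p=save("wrist","w27.png")
go([.467,.391,0.07],np.pi/2)
E
```

```text
clock: 32.63
tool_pos: [0.468, 0.3907, 0.0728]
tcp_rot: [[0.0, -0.004, -1.0], [1.0, 0.001, 0.0], [0.001, -1.0, 0.004]]
contact_force: [0.6, 0.2, 0.1]
opening: 0.0597
shift [0.0001 0.0029 0.0011]
turn [-0.0041 -0.0002  0.0008]
```

View pics/w27.png

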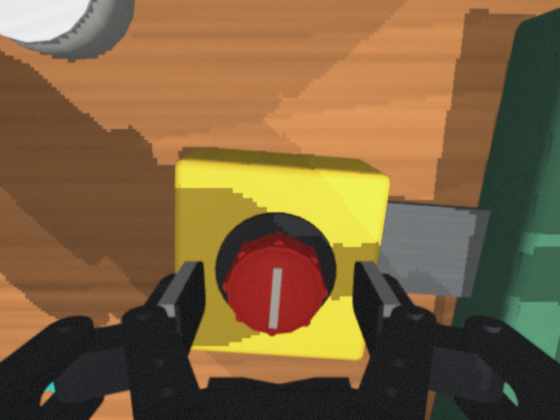

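Centred. Close on the head.

```bash
python3 -m pendant '0 0.001 0 0 0 0 0.35;0 0.001 0 0 0 0 0.35;0 0.001 0 0 0 0 0.35;0 0.001 0 0 0 0 0.35;0 0.001 0 0 0 0 0.35;0 0.001 0 0 0 0 0.35' 40
```

```text
clock: 33.18
tool_pos: [0.4677, 0.3897, 0.0709]
tcp_rot: [[0.0, -0.005, -1.0], [1.0, -0.002, 0.0], [-0.002, -1.0, 0.005]]
contact_force: [0.4, -4.7, 4.8]
opening: 0.0367
```

```bash
python3 -m pendant '0 0 0 0 0.1 0 0.35;0 0 0 0 0.2 0 0.35;0 0 0 0 0.3 0 0.35;0 0 0 0 0.4 0 0.35;0 0 0 0 0.5 0 0.35;0 0 0 0 0.6 0 0.35;0 0 0 0 0.7 0 0.35;0 0 0 0 0.8 0 0.35;0 0 0 0 0.9 0 0.35;0 0 0 0 0.95 0 0.35;0 0 0 0 0.95 0 0.35;0 0 0 0 0.95 0 0.35';python3 - <<'E'
from h import *
im,p=save("wrist","w28.png");print(sense()["torque"])
E
```

```text
clock: 34.18
tool_pos: [0.4678, 0.3895, 0.0709]
tcp_rot: [[0.814, -0.004, -0.581], [0.581, -0.002, 0.814], [-0.005, -1.0, 0.001]]
contact_force: [0.5, -6.0, 3.8]
opening: 0.0365
[-0.9752 -0.3091  0.0296]
```

View pics/w28.png

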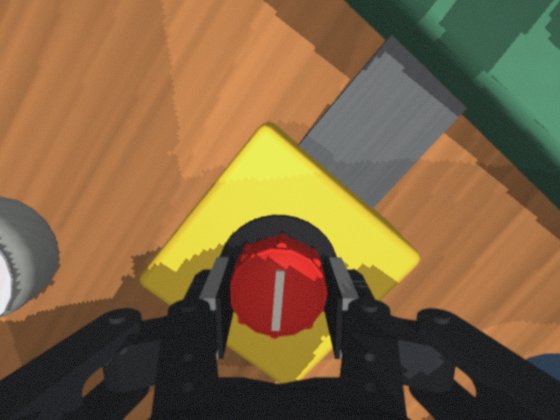

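Head turned with the gripper by 0.95 rad. Release and rise.

```bash
python3 -m pendant '0 0 0 0 0 0 0.75;0 0 0 0 0 0 0.75;0 0 0 0 0 0 0.75;0 0 0 0 0 0 0.75;0 -0.03 0 0 0 0 0.75;0 -0.07 0 0 0 0 0.75;0 -0.11 0 0 0 0 0.75;0 -0.15 0 0 0 0 0.75;0 -0.15 0 0 0 0 0.75';python3 -m pendant '-0.1 0 0.1 0 -0.4 0 0.75;-0.1 0 0.1 0 -0.4 0 0.75;-0.1 0 0.1 0 -0.4 0 0.75;-0.1 0 0.1 0 -0.4 0 0.75;-0.1 0 0.1 0 -0.4 0 0.75;-0.1 0 0.1 0 -0.4 0 0.75;-0.1 0 0.1 0 -0.4 0 0.75';python3 -m pendant '0 0 0 0 0 0 0.75;0 0 0 0 0 0 0.75;0 0 0 0 0 0 0.75';python3 - <<'E'
from h import *
im,p=save("wrist","w29.png")
im,p=save("scene","s29.png")
im,p=save("top","t29.png")
print(proj("wrist",np.array([.467,.391,.089])),proj("wrist",np.array([.467,.391,.080])))
cv2.imwrite("pics/s29c.png",cv2.resize(np.hstack([cv2.imread(f"pics/{n}.png")[190:260,330:420] for n in("s24","s29")]),None,fx=4,fy=4,interpolation=cv2.INTER_CUBIC))
E
```

```text
clock: 34.98
tool_pos: [0.4712, 0.3934, 0.2291]
tcp_rot: [[0.813, 0.004, -0.582], [0.582, 0.008, 0.813], [0.007, -1.0, 0.004]]
contact_force: [1.3, 0.9, 1.3]
opening: 0.0643
clock: 35.57
tool_pos: [0.3291, 0.4139, 0.221]
tcp_rot: [[0.523, -0.005, -0.852], [0.852, -0.0, 0.523], [-0.003, -1.0, 0.004]]
contact_force: [0.5, 0.2, 0.2]
opening: 0.0638
clock: 35.82
tool_pos: [0.3294, 0.4134, 0.2208]
tcp_rot: [[0.524, -0.006, -0.852], [0.852, -0.001, 0.524], [-0.004, -1.0, 0.005]]
contact_force: [0.6, -0.1, -0.6]
opening: 0.0642
(np.float64(343.32194599200193), np.float64(360.27949582965573)) (np.float64(341.584048313297), np.float64(353.45274353492607))
```

View pics/w29.png

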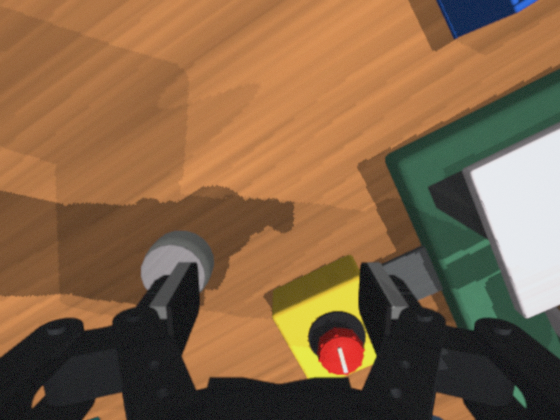

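View pics/s29c.png

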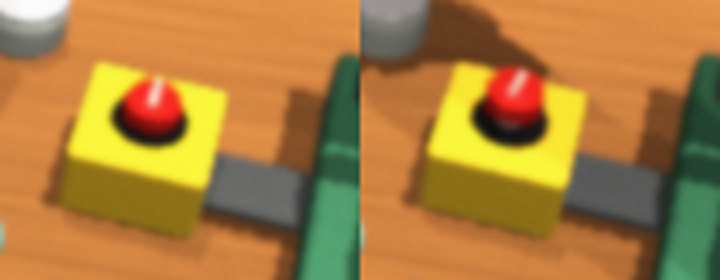

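View pics/t29.png

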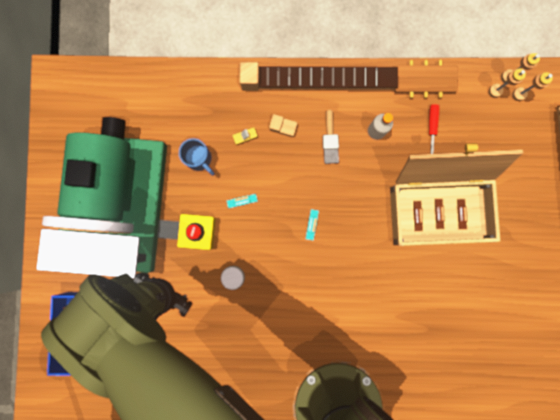

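```bash
python3 -c "
from workcell import *
print(close_job())"
```

```text
the job is handed in; nothing more can be done
None
```

I finished every step and handed the job in at about 36 s on the robot's clock. No verdict was reported.

- **Stop button down:** I pressed it to the bottom. The force jumped from 5 N to 13–19 N, and it latched with its top about 80 mm above the bench.
- **Lid:** I gripped the knob by its ends and swung the lid back onto its stop.
- **Bridges:** Three dark bridges were on the bench, and I laid all three flat on the chest floor.
    - One was knocked aside early in the run, so I measured its position again.
    - Another slipped out of the grip on the first try, so I measured it again and regrasped it.
- **Stop button up:** I twisted the head 0.95 rad clockwise and let go, and it popped up.

**Last checks:** The final pictures show the button standing up, the lid back on its stop and the three bridges flat in the chest. The bystanders and the turquoise pieces look where they began, judged by eye. The arm was clear of everything. No final check failed or disagreed.

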